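# Find and blank off the worn sample feeder, and clear its spill

### The job

One of the three hand-cranked sample feeders is worn and has been spilling pucks: rock each crank by its knob, anticlockwise until it resists and then clockwise until it resists, without straining it, and let go of it midway between its two ends; then set the aluminium blanking block upright on the middle of the deck of the feeder whose crank has the most free play. Sweep all the spilled pucks into the blue catch pan with the hand sweeper, never touching them with the gripper, and stand the sweeper back on its mat. Leave the other things on the bench alone.

Things in the scene. Friction and masses are not known exactly. Their poses are not given: they have to be found in the camera images.
- feeder_a: one of three like sample feeders fixed side by side, in a new order each time: white box with a lower grey deck on the robot's side. Origin under it on the bench, x from deck to crank. Footprint x -85 to 75, y -50 to 50 mm; deck top 40 mm high over x -85 to -10 (centre x -47.5), white part 70 mm high behind it. Upright crank axis at x 30, y 0
- crank_a (a joint): crank angle on its spindle, rad, + anticlockwise from above; 0 is not mid play. Flat lever 85-93 mm above bench, pointing feeder yaw + spindle + crank from its x; fixed upright knob 80 mm from the axis, 22 mm across, 93-143 mm above bench. In its play it moves with 1 N friction and stays put; play ends lie within 0.45 of 0. The worn one's play is over 1.7 times the others'
- spindle_a (a joint): spindle angle, rad, + anticlockwise: sprung to 0; at either end of the crank's play it gives stiffly (about 1.5 N per mm at the knob) and comes back when let go; beyond 0.2 rad (25 N) it is strained
- feeder_b: another of three like sample feeders fixed side by side, in a new order each time: white box with a lower grey deck on the robot's side. Origin under it on the bench, x from deck to crank. Footprint x -85 to 75, y -50 to 50 mm; deck top 40 mm high over x -85 to -10 (centre x -47.5), white part 70 mm high behind it. Upright crank axis at x 30, y 0
- crank_b (a joint): crank angle on its spindle, rad, + anticlockwise from above; 0 is not mid play. Flat lever 85-93 mm above bench, pointing feeder yaw + spindle + crank from its x; fixed upright knob 80 mm from the axis, 22 mm across, 93-143 mm above bench. In its play it moves with 1 N friction and stays put; play ends lie within 0.45 of 0. The worn one's play is over 1.7 times the others'
- spindle_b (a joint): spindle angle, rad, + anticlockwise: sprung to 0; at either end of the crank's play it gives stiffly (about 1.5 N per mm at the knob) and comes back when let go; beyond 0.2 rad (25 N) it is strained
- feeder_c: the third of three like sample feeders fixed side by side, in a new order each time: white box with a lower grey deck on the robot's side. Origin under it on the bench, x from deck to crank. Footprint x -85 to 75, y -50 to 50 mm; deck top 40 mm high over x -85 to -10 (centre x -47.5), white part 70 mm high behind it. Upright crank axis at x 30, y 0
- crank_c (a joint): crank angle on its spindle, rad, + anticlockwise from above; 0 is not mid play. Flat lever 85-93 mm above bench, pointing feeder yaw + spindle + crank from its x; fixed upright knob 80 mm from the axis, 22 mm across, 93-143 mm above bench. In its play it moves with 1 N friction and stays put; play ends lie within 0.45 of 0. The worn one's play is over 1.7 times the others'
- spindle_c (a joint): spindle angle, rad, + anticlockwise: sprung to 0; at either end of the crank's play it gives stiffly (about 1.5 N per mm at the knob) and comes back when let go; beyond 0.2 rad (25 N) it is strained
- block: aluminium blanking block, 220 g: base 56 (x) by 72 (y) by 25 mm high with an upright ridge on top along x, 50 long, 16 thick, 40 mm high (65 mm in all). Origin at the centre of its underside
- pan: blue catch pan fixed to the bench: three walls 40 mm high, film-thin floor level with the bench, no wall at its mouth. Origin on the bench at the middle of the mouth; x points into the pan. Inside 270 mm wide (y -135 to 135) and 140 mm deep; walls 8 mm thick with a rim 20 mm wide
- puck_1: spilled sample puck: plain white disc 50 mm across, 20 mm thick, 50 g, lying flat before the mouth of the pan; origin at the centre of its underside. Three to five are there; may be absent
- puck_2: spilled sample puck: plain white disc 50 mm across, 20 mm thick, 50 g, lying flat before the mouth of the pan; origin at the centre of its underside. Three to five are there; may be absent
- puck_3: spilled sample puck: plain white disc 50 mm across, 20 mm thick, 50 g, lying flat before the mouth of the pan; origin at the centre of its underside. Three to five are there; may be absent
- puck_4: spilled sample puck: plain white disc 50 mm across, 20 mm thick, 50 g, lying flat before the mouth of the pan; origin at the centre of its underside. Three to five are there; may be absent
- puck_5: spilled sample puck: plain white disc 50 mm across, 20 mm thick, 50 g, lying flat before the mouth of the pan; origin at the centre of its underside. Three to five are there; may be absent
- sweeper: hand sweeper, 250 g, standing on its mat: an aluminium blade 156 mm wide (y) and 45 mm high whose pushing face is at x = -17 mm, facing +x, with a cheek at each end reaching forward to x = 33 mm (140 mm free between the cheeks); upright grey handle above the origin, 22 (x) by 44 (y) mm, from 51 to 136 mm above the underside. Origin at the centre of the underside
- mat: thin grey mat fixed to the bench, 200 (x) by 100 (y) mm, 3 mm thick, the sweeper's place (it stands with its width along the mat's x). Origin at the centre of its underside
- bottle: bystander, to be left alone: amber bottle 60 mm across, 150 mm tall; origin at the centre of its underside
- jar: bystander, to be left alone: jar 64 mm across, 80 mm tall; origin at the centre of its underside
- beaker: bystander, to be left alone: glass beaker 70 mm across, 90 mm tall; origin at the centre of its underside
- dish: bystander, to be left alone: white dish 70 mm across, 30 mm tall; origin at the centre of its underside
- case: bystander, to be left alone: grey case 110 by 70 by 35 mm; origin at the centre of its underside

How it is judged (in metres and radians):
On the way, in this order (a step that is already met when the one before it is completed fails the run):
1. the worn feeder's crank has been turned anticlockwise to the end of its free play (value of joint crank_b above 0.24 rad), for 0.1 s.
2. the worn feeder's crank has then been turned clockwise to the other end (value of joint crank_b below -0.36 rad), for 0.1 s.
3. after that, the blanking block stands on the worn feeder's deck, let go (x of block in the frame of feeder_b between -0.0655 and -0.0295 m and y of block in the frame of feeder_b between -0.018 and 0.018 m and z of block in the frame of feeder_b between 0.036 and 0.046 m and angle between block's own z axis and vertical below 0.1 rad and contact force between the fingers and block below 0.1 N), for 0.2 s.
At the end, for the whole second after the job is handed in: Each crank within 0.06 rad (5 mm at the knob) of mid play; block upright on the most worn feeder's deck, within 18 mm of its centre along x and y; every puck centre 10 mm or more inside the pan; sweeper upright on its mat, within 35 mm of its centre; all at rest (value of joint crank_a between 0 and 0.12 rad and value of joint crank_b between -0.12 and 0 rad and value of joint crank_c between -0.11 and 0.01 rad and x of block in the frame of feeder_b between -0.0655 and -0.0295 m and y of block in the frame of feeder_b between -0.018 and 0.018 m and z of block in the frame of feeder_b between 0.036 and 0.046 m and angle between each of block, sweeper's own z axis and vertical below 0.1 rad and x of sweeper in the frame of mat between -0.035 and 0.035 m and y of sweeper in the frame of mat between -0.035 and 0.035 m and height (world z) of sweeper below 0.012 m and x of puck_1 in the frame of pan between 0.01 and 0.14 m and y of puck_1 in the frame of pan between -0.135 and 0.135 m and height (world z) of each of puck_1, puck_2, puck_3, puck_4, puck_5 below 0.03 m and linear speed of each of puck_1, puck_2, puck_3, puck_4, puck_5, block, sweeper below 0.02 m/s and x of puck_2 in the frame of pan between 0.01 and 0.14 m and y of puck_2 in the frame of pan between -0.135 and 0.135 m and x of puck_3 in the frame of pan between 0.01 and 0.14 m and y of puck_3 in the frame of pan between -0.135 and 0.135 m and x of puck_4 in the frame of pan between 0.01 and 0.14 m and y of puck_4 in the frame of pan between -0.135 and 0.135 m and x of puck_5 in the frame of pan between 0.01 and 0.14 m and y of puck_5 in the frame of pan between -0.135 and 0.135 m); the robot touches nothing.
It fails at once if a crank is strained: its spindle is turned more than 0.2 rad (value of joint any of spindle_a, spindle_b, spindle_c above 0.2 rad or value of joint any of spindle_a, spindle_b, spindle_c below -0.2 rad).
It fails at once if the gripper touches a puck (contact force between any of the fingers, the arm and puck_1 above 1 N or contact force between any of the fingers, the arm and puck_2 above 1 N or contact force between any of the fingers, the arm and puck_3 above 1 N or contact force between any of the fingers, the arm and puck_4 above 1 N or contact force between any of the fingers, the arm and puck_5 above 1 N).
It fails at once if a bystander is moved more than 30 mm (distance of any of bottle, jar, beaker, dish, case from where it was at the start of the episode above 0.03 m).
Of puck_1, puck_2, puck_3, puck_4, puck_5 only 3 to 5 are there at a start; the rules pass over those that are not, and their reading is None.
At some moment in a run one of puck_1, puck_2, puck_3, puck_4, puck_5 may be knocked a few centimetres aside while the robot is not near it.
Once in a run the grip may slacken for a moment while it holds something.
It also fails if it takes over 208 s, if anything falls off the work surface, if the arm or the gripper's body presses on something with over 40 N, if the wrist force passes 120 N, or if a joint passes its speed limit or range.

### The arm

A 7-joint arm with a two-finger parallel gripper is mounted at the origin on the work surface. World frame = base frame: x ahead of the robot, y to its left, z up, the work surface at z = 0. Lengths are in mm, angles in rad, forces in N, time in s.
With the tool pointing down it reaches from about 400 to 875 mm from the base axis. Payload 19.3 kg.
Tool frame: the origin (TCP) lies on the centre line of the jaws, within the pads' length; the fingertips stand 14 mm ahead of it and the grasp point (between the pads) lies 5 mm behind it; z points along the fingers, y is the direction in which the jaws open and shut (so a half turn about z gives the same grasp; the last joint's range is limited). The gripper opens to 85 mm and grips with 20 to 120 N. Pads are 22 mm wide; open, the fingers measure 114 mm over their backs; the gripper's body (76 mm by 85 mm) begins 54 mm behind the grasp point. The pads swing forward as they close: fully open they stand 13 mm farther back than shut.
Start: joints at [-1.407, 0.521, -0.036, 1.599, 0.021, 1.021, -0.113], TCP at [144.817, 607.983, 245.291] pointing down, gripper open.
Joint ranges: [-2.91, 2.91], [-0.3, 2.13], [-1.5, 1.42], [0.17, 2.43], [-1.26, 4.41], [0.16, 1.93], [-2.52, 2.52]. Speed limits (rad/s): [1.89, 1.89, 2.39, 2.39, 3.01, 3.01, 3.01].

### API

Orientations are given as a unit quaternion [x, y, z, w].
In Python, from plant import ctrl gives the robot as it stands. The module is installed in compiled form; this text tells all that it offers.
- The arm moves only by the shell command python3 -m creep 'ROWS' [FORCE]. ROWS is text: rows parted by semicolons, each of 7 numbers parted by spaces: the shift along the tool's x, y, z in units of 25 mm (1.0 is 25 mm), then the turn, a rotation vector about the tool's x, y, z in units of 5 degrees (1.0 is 5 degrees), then the closure, from -1 (fully open) to 1 (shut). In form: tx ty tz wx wy wz jaw; .... A call has exactly 10 rows; each row is the pose to reach, as a shift and turn from the pose commanded when the call began, along the tool's axes at that moment; what a row does not reach only later rows make up. A row lasts 1/10 s, in which the tool goes at most 50 mm and 8.59 degrees, less where a joint would pass 70% of its speed; a pose out of reach is approached as far as the arm can. A call with a gripper value outside its range is refused whole. The fingers move at their own pace and stop on an object; FORCE is the grip in N (left out, the last holds). Time passes only in rows, so rows that repeat a pose let the fingers close, or fill a call up. It gives the time, the measured TCP pose, the force and the opening at its end, in the units of the state.
- ctrl.get_state(): the state, without advancing time (a new reading comes with each control period).
- ctrl.snapshot(name): name is "scene" or "top" or "wrist"; returns a dict with "img" (420x560x3 uint8, blue, green, red), "depth" (420x560 float32, mm along the optical axis (not along the pixel's ray), 0 where there is no reading), "mtx" (3x3 intrinsics, pixels), "k1" (the pictures are not rectified: a ray, as slopes to the right and down, at radius r is drawn at 1 + k1 r^2 times it, then the intrinsics apply), "camera_from_world" (4x4, takes a point from world to camera coordinates). Camera axes: x right, y up, looking along -z (the intrinsics and any distortion apply to the point x, -y, -z); pixel columns grow to the right and rows downward; lengths in mm; the calibration is good to about 2 mm. A picture is of the moment at which its call begins.
- ctrl.close_job(): hands the job in, once; it reports no verdict.
The state is a dict: "t": time; "q": joint angles; "joint_vel": joint speeds; "tau": joint torques, N m; "ee_pos": TCP position; "orientation": TCP orientation; "wrist_force": force on the tool from outside, world axes, zero at the start; "wrist_torque": the same for the moment, N m; "opening": finger opening in mm.
Only numpy, scipy, OpenCV 4.12 (cv2) and the standard library are available. Lean on these libraries where they do the work, as an engineer would, in place of code of your own. Each camera call takes 0.05 s, during which the arm holds its last target.

## Working session

There is one attempt and no reset: what is moved stays moved. The work goes in short steps, Python scripts to look and compute and a shell command to move; the robot and the scene stay as the last step left them, time stands still between calls to the robot, and variables do not carry over. Pictures are saved under pics/ and viewed, and the job is handed in when it is done.

```bash
ls; mkdir -p pics
cat > h.py <<'E'
import numpy as np, cv2
from plant import ctrl
from scipy.spatial.transform import Rotation as R
def snap(name,out=None):
    s=ctrl.snapshot(name)
    s['img']=np.array(s['img']);s['depth']=np.array(s['depth'])
    if out:
        cv2.imwrite('pics/%s.png'%out,s['img'])
    np.savez('/tmp/%s.npz'%(out or name),**{k:np.array(s[k]) for k in('img','depth','mtx','k1','camera_from_world')})
    return s
def load(n):
    d=np.load('/tmp/%s.npz'%n);return {k:d[k] for k in d.files}
def rays(s,uv):
    uv=np.asarray(uv,float).reshape(-1,2);K=np.array(s['mtx']);k1=float(s['k1'])
    d=np.c_[(uv[:,0]-K[0,2])/K[0,0],(uv[:,1]-K[1,2])/K[1,1]]
    u=d.copy()
    for _ in range(20): u=d/(1+k1*(u**2).sum(1,keepdims=True))
    T=np.array(s['camera_from_world']);Ri=T[:3,:3].T;o=-Ri@T[:3,3]
    v=np.c_[u[:,0],-u[:,1],-np.ones(len(u))]@Ri.T
    return o,v
def onplane(s,uv,z):
    o,v=rays(s,uv);return o+v*((z-o[2])/v[:,2])[:,None]
def bydepth(s,uv):
    uv=np.asarray(uv,float).reshape(-1,2);o,v=rays(s,uv)
    d=s['depth'][uv[:,1].round().astype(int),uv[:,0].round().astype(int)]
    return o+v*d[:,None]
def proj(s,P):
    P=np.asarray(P,float).reshape(-1,3);T=np.array(s['camera_from_world']);c=P@T[:3,:3].T+T[:3,3]
    u=np.c_[c[:,0]/-c[:,2],-c[:,1]/-c[:,2]];u=u*(1+float(s['k1'])*(u**2).sum(1,keepdims=True))
    K=np.array(s['mtx']);return u*[K[0,0],K[1,1]]+[K[0,2],K[1,2]]
def cloud(s):
    h,w=s['depth'].shape;g=np.stack(np.meshgrid(np.arange(w),np.arange(h)),-1).reshape(-1,2)
    return bydepth(s,g).reshape(h,w,3)
def st():
    s=ctrl.get_state();m=R.from_quat(s['orientation']).as_matrix()
    print('t',round(s['t'],2),'p',np.round(s['ee_pos'],1),'x',np.round(m[:,0],3),'y',np.round(m[:,1],3),'F',np.round(s['wrist_force'],1),'T',np.round(s['wrist_torque'],2),'open',np.round(s['opening'],1));return s,m
def togo(p,yaw=None):
    "units from current measured pose to world p; yaw = desired angle of tool y axis world (rad)"
    s,m=st();d=m.T@(np.array(p)-s['ee_pos'])/25;print('units',np.round(d,2))
    if yaw is not None:
        # mod pi
        c=np.arctan2(m[1,1],m[0,1]);e=(yaw-c+np.pi/2)%np.pi-np.pi/2
        print('wz units (about tool z, down)',round(-np.degrees(e)/5,2),'q7',round(s['q'][6],2))
E
python3 - <<'E'
from h import *
s,m=st();print(s['q'])
for n in('scene','top','wrist'):
    a=snap(n,n+'0');T=np.array(a['camera_from_world']);print(n,np.round(-T[:3,:3].T@T[:3,3]),np.round(T[:3,:3],2).tolist(),np.array(a['mtx']).tolist(),a['k1'])
E
```

```text
pics
t 0.0 p [144.8 607.7 244.7] x [-0.973  0.232 -0.   ] y [ 0.232  0.973 -0.001] F [ 0.1 -0.2  0.2] T [ 0.02 -0.02 -0.04] open 85.3
[-1.40715073  0.52204078 -0.03635217  1.59996507  0.02116871  1.02110934
 -0.11282258]
scene [1097. -136.  799.] [[0.21, 0.98, 0.01], [-0.77, 0.16, 0.62], [0.6, -0.14, 0.79]] [[414.4236425379499, 0.0, 280.43221393367213], [0.0, 414.4236425379499, 213.9069979777009], [0.0, 0.0, 1.0]] 0.014935785488905635
top [ 459.  -14. 1119.] [[0.01, -1.0, -0.01], [1.0, 0.01, 0.1], [-0.1, -0.01, 1.0]] [[421.7520596306133, 0.0, 285.7428702661452], [0.0, 421.7520596306133, 213.8983913709472], [0.0, 0.0, 1.0]] 0.03954335570372439
wrist [ 74. 624. 373.] [[0.23, 0.97, -0.0], [-0.93, 0.22, -0.29], [-0.28, 0.07, 0.96]] [[322.93596414269075, 0.0, 278.8607797406506], [0.0, 322.93596414269075, 211.52626150955874], [0.0, 0.0, 1.0]] -0.0659386663089498
```

View pics/top0.png

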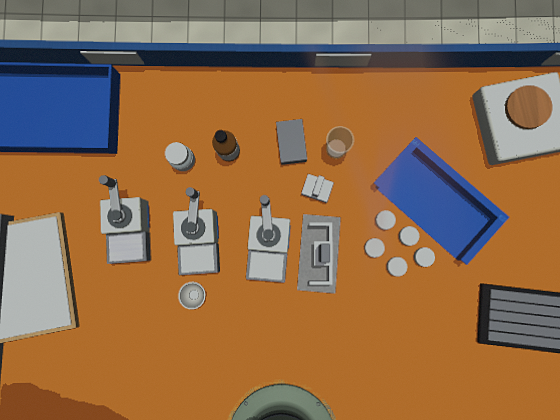

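View pics/scene0.png

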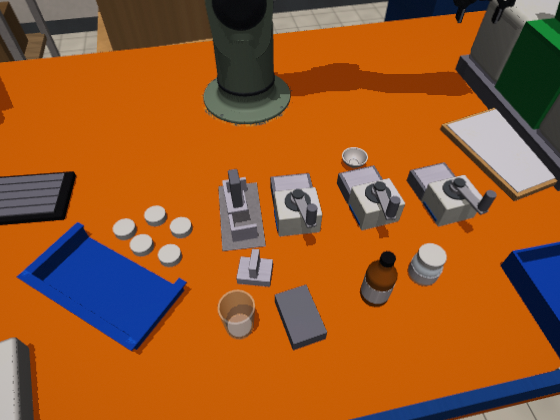

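Run:
```python
from h import *
s=load('top0')
cv2.imwrite('pics/c1.png',cv2.resize(s['img'][160:310,80:280],None,fx=4,fy=4,interpolation=cv2.INTER_CUBIC))
cv2.imwrite('pics/c2.png',cv2.resize(s['img'][120:310,265:515],None,fx=3.2,fy=3.2,interpolation=cv2.INTER_CUBIC))
```

```text
(no output)
```

View pics/c1.png

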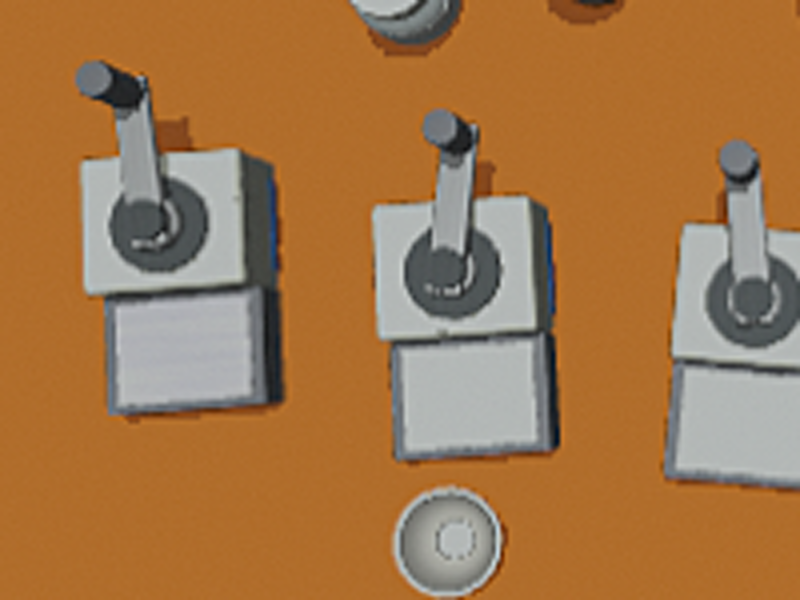

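View pics/c2.png

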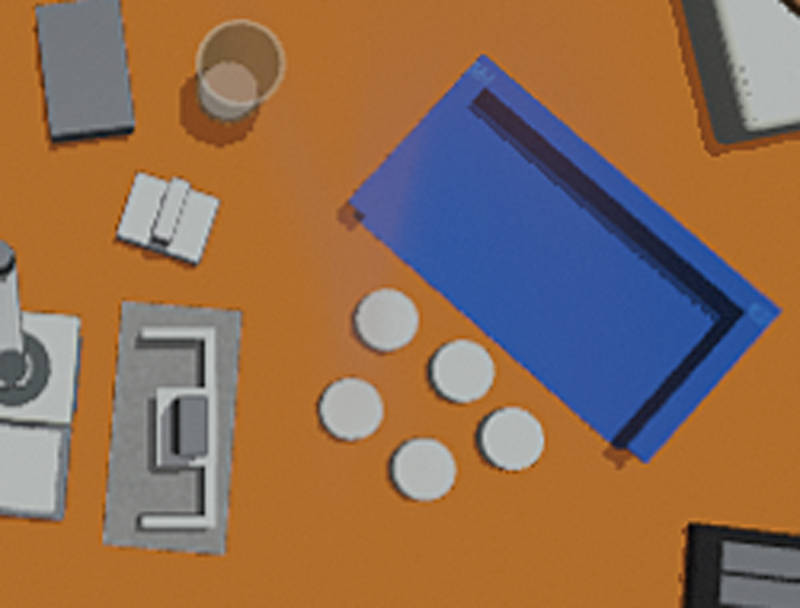

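Run:
```python
from h import *
s=load('top0')
def c1(uv): return (np.array(uv,float)+.5)/4-.5+[80,160]
def c2(uv): return (np.array(uv,float)+.5)/3.2-.5+[265,120]
print('knobs z143',onplane(s,c1([[96,80],[440,128],[738,161]]),143).round(1).tolist())
# feeder white tops corners: front-left, back-left,back-right ,front-right
for nm,w in (('L',[[88,295],[82,162],[238,150],[246,285]]),('M',[[379,340],[374,208],[528,197],[535,330]])):
    p=onplane(s,c1(w),70)[:,:2];print(nm,p.round(1).tolist(),p.mean(0), np.degrees(np.arctan2(*(p[1]-p[0])[::-1])),np.degrees(np.arctan2(*(p[2]-p[3])[::-1])))
for nm,w in (('L',[[109,413],[107,300],[262,290],[268,402]]),('M',[[397,459],[392,343],[546,333],[554,448]])):
    p=onplane(s,c1(w),40)[:,:2];print(nm,p.round(1).tolist(),p.mean(0))
s2=cv2.resize(s['img'][180:300,230:350],None,fx=5,fy=5,interpolation=cv2.INTER_CUBIC);cv2.imwrite('pics/c3.png',s2)
cl=cloud(s)
b=onplane(s,c2([[186,223]]),65);print('block ridge',b)
print('block ridge ends',onplane(s,c2([[178,178],[190,181],[168,243],[154,238]]),65).round(1).tolist())
print('block base',onplane(s,c2([[138,173],[218,200],[196,264],[117,240]]),25).round(1).tolist())
print('mat',onplane(s,c2([[122,302],[242,310],[224,554],[104,542]]),3).round(1).tolist())
print('handle top',onplane(s,c2([[175,396],[209,396],[206,460],[172,456]]),139).round(1).tolist())
print('blade top',onplane(s,c2([[214,328],[140,329],[214,527],[140,528]]),48).round(1).tolist())
print('pucks',onplane(s,c2([[387,320],[462,371],[351,408],[423,469],[511,438]]),20).round(1).tolist())
print('pan rim outer',onplane(s,c2([[484,55],[350,204],[778,312],[645,461]]),40).round(1).tolist())
```

```text
knobs z143 [[633.0, 419.1, 143.0], [606.8, 218.4, 143.0], [588.9, 44.0, 143.0]]
L [[511.2, 449.5], [594.1, 457.6], [602.6, 361.3], [518.1, 352.7]] [556.5165063 405.2797304] 5.582207573402357 5.856550794691935
M [[484.7, 269.2], [566.9, 275.3], [574.7, 179.5], [491.7, 172.8]] [529.51774092 224.19304125] 4.259485292000916 4.565057362057072
L [[438.1, 445.5], [509.5, 450.6], [516.7, 352.9], [445.7, 345.9]] [477.51608566 398.72518574]
M [[410.5, 263.1], [483.6, 269.0], [490.8, 171.1], [418.1, 164.1]] [450.75318143 216.80527754]
block ridge [[627.37444396 -98.98899094  65.        ]]
block ridge ends [[663.3, -92.6, 65.0], [661.0, -102.1, 65.0], [611.3, -84.8, 65.0], [615.2, -73.8, 65.0]]
block base [[675.0, -62.7, 25.0], [653.0, -128.4, 25.0], [600.0, -110.4, 25.0], [619.2, -45.8, 25.0]]
mat [[570.5, -50.9, 3.0], [564.7, -150.4, 3.0], [365.2, -135.0, 3.0], [373.7, -37.3, 3.0]]
handle top [[488.9, -85.2, 139.0], [489.1, -109.8, 139.0], [443.1, -107.6, 139.0], [445.7, -83.1, 139.0]]
blade top [[545.9, -122.7, 48.0], [544.5, -63.9, 48.0], [389.7, -122.4, 48.0], [388.3, -64.5, 48.0]]
pucks [[556.0, -266.0, 20.0], [515.1, -325.8, 20.0], [484.3, -236.0, 20.0], [436.0, -293.0, 20.0], [461.6, -363.7, 20.0]]
pan rim outer [[771.1, -342.4, 40.0], [647.9, -233.0, 40.0], [563.5, -568.4, 40.0], [444.9, -461.0, 40.0]]
```

View pics/c3.png

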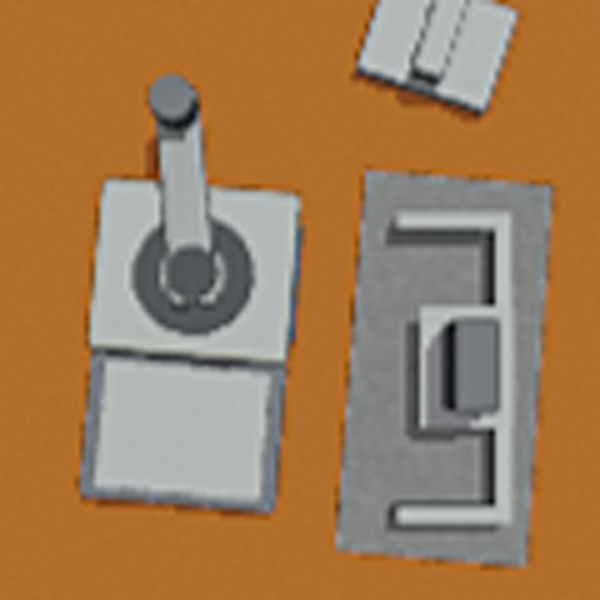

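View pics/wrist0.png

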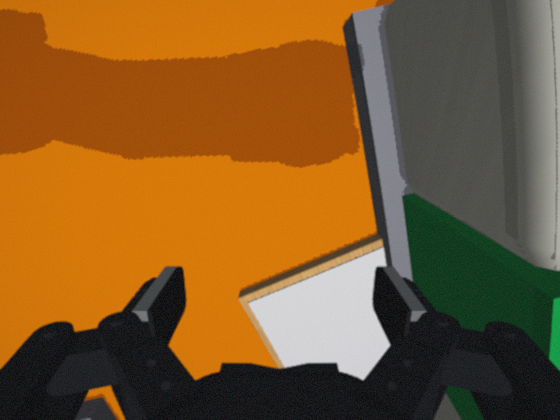

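Run:
```python
from h import *
s=load('top0')
def c3(uv): return (np.array(uv,float)+.5)/5-.5+[230,180]
p=onplane(s,c3([[91,347],[105,181],[301,195],[287,360]]),70)[:,:2];print('R',p.round(1).tolist(),p.mean(0), np.degrees(np.arctan2(*(p[1]-p[0])[::-1])),np.degrees(np.arctan2(*(p[2]-p[3])[::-1])))
p=onplane(s,c3([[81,497],[94,353],[287,364],[272,513]]),40)[:,:2];print(p.mean(0))
print(onplane(s,c3([[173,97]]),143))
print(onplane(s,[[180,152],[221,136],[340,135],[192,294],[291,128]],100).round())
togo([633,419,200],np.radians(95.7))
```

```text
R [[475.5, 87.1], [558.2, 81.6], [552.1, -16.4], [469.9, -10.2]] [513.91038273  35.52332664] -3.755173708984258 -4.330870466053649
[433.64508284  42.15900064]
[[590.98103458  43.89061291 143.        ]]
[[ 711.  255.  100.]
 [ 753.  155.  100.]
 [ 758. -138.  100.]
 [ 367.  215.  100.]
 [ 774.  -17.  100.]]
t 0.15 p [144.8 607.8 244.9] x [-0.973  0.232 -0.   ] y [ 0.232  0.973 -0.001] F [0.1 0.4 0.7] T [-0.06 -0.03  0.03] open 85.3
units [-20.75  -2.82   1.8 ]
wz units (about tool z, down) -3.82 q7 -0.11
```

```bash
python3 -m creep '-1.5 -0.2 0 0 0 -0.6 -1; -3 -0.4 0 0 0 -1.2 -1; -4.5 -0.6 0 0 0 -1.9 -1; -6 -0.8 0 0 0 -2.5 -1; -7.5 -1 0 0 0 -3.1 -1; -9 -1.2 0 0 0 -3.8 -1; -10.5 -1.4 0 0 0 -3.8 -1; -12 -1.6 0 0 0 -3.8 -1; -13.5 -1.8 0 0 0 -3.8 -1; -15 -2 0 0 0 -3.8 -1' 20; python3 -c "
from h import *
togo([633,419,200],np.radians(95.7))"
```

```text
t: 1.15
ee_pos: [499.4, 471.6, 245.1]
orientation: [-0.049, 0.999, -0.0, -0.0]
wrist_force: [1.0, 0.7, 0.1]
opening: 85.3
t 1.15 p [499.4 471.6 245.1] x [-0.995 -0.098  0.   ] y [-0.098  0.995 -0.   ] F [1.  0.7 0.1] T [ 0.01 -0.02 -0.02] open 85.3
units [-5.12 -2.62  1.8 ]
wz units (about tool z, down) -0.02 q7 0.8
```

```bash
python3 -m creep '-1 -0.5 0.3 0 0 0 -1; -2 -1 0.6 0 0 0 -1; -3 -1.5 1 0 0 0 -1; -4 -2 1.4 0 0 0 -1; -5.1 -2.6 1.8 0 0 0 -1; -5.1 -2.6 1.8 0 0 0 -1; -5.1 -2.6 1.8 0 0 0 -1; -5.1 -2.6 1.8 0 0 0 -1; -5.1 -2.6 1.8 0 0 0 -1; -5.1 -2.6 1.8 0 0 0 -1'; python3 -c "
from h import *
togo([633,419,118],np.radians(95.7))
snap('wrist','w1');snap('top','t1')"
```

```text
t: 2.15
ee_pos: [630.7, 420.9, 200.8]
orientation: [-0.049, 0.999, 0.0, 0.0]
wrist_force: [0.1, -0.8, -0.1]
opening: 85.7
t 2.15 p [630.7 420.9 200.8] x [-0.995 -0.099 -0.   ] y [-0.099  0.995  0.   ] F [ 0.1 -0.8 -0.1] T [0.03 0.02 0.  ] open 85.7
units [-0.08 -0.08  3.31]
wz units (about tool z, down) -0.01 q7 0.98
```

View pics/w1.png

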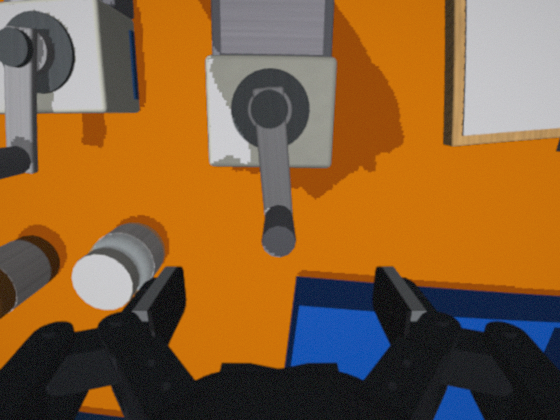

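```bash
python3 -m creep '-0.1 -0.1 0.8 0 0 0 -1; -0.1 -0.1 1.6 0 0 0 -1; -0.1 -0.1 2.4 0 0 0 -1; -0.1 -0.1 3.3 0 0 0 -1; -0.1 -0.1 3.3 0 0 0 -1; -0.1 -0.1 3.3 0 0 0 0; -0.1 -0.1 3.3 0 0 0 1; -0.1 -0.1 3.3 0 0 0 1; -0.1 -0.1 3.3 0 0 0 1; -0.1 -0.1 3.3 0 0 0 1' 20; python3 -c "
from h import *
st()
snap('wrist','w2')"
```

```text
t: 3.25
ee_pos: [634.3, 418.2, 118.5]
orientation: [-0.049, 0.999, 0.0, 0.001]
wrist_force: [1.2, 0.7, 3.3]
opening: 21.2
t 3.25 p [634.3 418.2 118.5] x [-0.995 -0.098 -0.001] y [-0.098  0.995  0.001] F [1.2 0.7 3.3] T [ 0.19 -0.07 -0.01] open 21.2
```

View pics/w2.png

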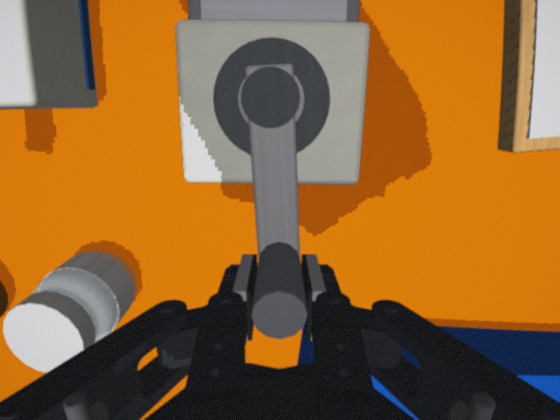

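```bash
python3 -m creep '0 0.04 0 0 0 0 1; 0 0.08 0 0 0 0 1; 0 0.12 0 0 0 0 1; 0 0.16 0 0 0 0 1; 0.02 0.2 0 0 0 0 1; 0.02 0.24 0 0 0 0 1; 0.03 0.28 0 0 0 0 1; 0.04 0.32 0 0 0 0 1; 0.04 0.32 0 0 0 0 1; 0.04 0.32 0 0 0 0 1' 20
```

```text
t: 4.3
ee_pos: [633.3, 425.1, 118.3]
orientation: [-0.049, 0.999, -0.0, 0.001]
wrist_force: [4.4, -3.2, 5.5]
opening: 21.5
```

```bash
python3 -m creep '0 0.04 0 0 0 0 1; 0 0.08 0 0 0 0 1; 0 0.12 0 0 0 0 1; 0 0.16 0 0 0 0 1; 0.04 0.2 0 0 0 0 1; 0.04 0.2 0 0 0 0 1; 0.04 0.2 0 0 0 0 1; 0.04 0.2 0 0 0 0 1; 0.04 0.2 0 0 0 0 1; 0.04 0.2 0 0 0 0 1' 20
```

```text
t: 5.3
ee_pos: [632.3, 430.0, 118.5]
orientation: [-0.049, 0.999, -0.0, 0.001]
wrist_force: [7.2, -2.0, 5.3]
opening: 21.2
```

```bash
python3 -m creep '0 0.04 0 0 0 0 1; 0 0.08 0 0 0 0 1; 0 0.12 0 0 0 0 1; 0 0.16 0 0 0 0 1; 0 0.2 0 0 0 0 1; 0 0.2 0 0 0 0 1; 0 0.2 0 0 0 0 1; 0 0.2 0 0 0 0 1; 0 0.2 0 0 0 0 1; 0 0.2 0 0 0 0 1' 20
```

```text
t: 6.3
ee_pos: [631.1, 435.0, 118.2]
orientation: [-0.049, 0.999, -0.0, 0.001]
wrist_force: [2.9, -2.8, 4.9]
opening: 21.2
```

```bash
python3 -m creep '0 0.04 0 0 0 0 1; 0 0.08 0 0 0 0 1; 0 0.12 0 0 0 0 1; 0.02 0.16 0 0 0 0 1; 0.03 0.2 0 0 0 0 1; 0.04 0.24 0 0 0 0 1; 0.04 0.24 0 0 0 0 1; 0.04 0.24 0 0 0 0 1; 0.04 0.24 0 0 0 0 1; 0.04 0.24 0 0 0 0 1' 20
```

```text
t: 7.3
ee_pos: [629.9, 439.6, 118.1]
orientation: [-0.048, 0.999, -0.001, 0.001]
wrist_force: [3.6, -8.6, 5.5]
opening: 21.6
```

```bash
python3 -m creep '0 0.04 0 0 0 0 1; 0 0.08 0 0 0 0 1; 0.02 0.1 0 0 0 0 1; 0.02 0.1 0 0 0 0 1; 0.02 0.1 0 0 0 0 1; 0.02 0.1 0 0 0 0 1; 0.02 0.1 0 0 0 0 1; 0.02 0.1 0 0 0 0 1; 0.02 0.1 0 0 0 0 1; 0.02 0.1 0 0 0 0 1' 20; python3 -c "
from h import *
st();s,m=st();print(m.T@np.array(s['wrist_force']))"
```

```text
t: 8.3
ee_pos: [629.4, 441.3, 118.0]
orientation: [-0.048, 0.999, -0.002, 0.001]
wrist_force: [3.6, -12.2, 7.1]
opening: 21.7
t 8.3 p [629.4 441.3 118. ] x [-0.995 -0.096 -0.001] y [-0.096  0.995 -0.004] F [  3.6 -12.2   7.1] T [-2.65 -0.79  0.26] open 21.7
t 8.3 p [629.4 441.3 118. ] x [-0.995 -0.096 -0.001] y [-0.096  0.995 -0.004] F [  3.6 -12.2   7.1] T [-2.65 -0.79  0.26] open 21.7
[ -2.45852934 -12.54675922  -7.05821716]
```

```bash
python3 -m creep '-0.02 -0.1 0 0 0 0 1; -0.05 -0.2 0 0 0 0 1; -0.07 -0.3 0 0 0 0 1; -0.09 -0.4 0 0 0 0 1; -0.1 -0.5 0 0 0 0 1; -0.11 -0.6 0 0 0 0 1; -0.12 -0.7 0 0 0 0 1; -0.13 -0.8 0 0 0 0 1; -0.14 -0.9 0 0 0 0 1; -0.14 -1 0 0 0 0 1' 20; python3 -c "
from h import *
s,m=st();print(m.T@np.array(s['wrist_force']))"
```

```text
t: 9.3
ee_pos: [634.5, 420.5, 118.4]
orientation: [-0.049, 0.999, 0.001, 0.001]
wrist_force: [6.2, 6.0, 4.4]
opening: 21.6
t 9.3 p [634.5 420.5 118.4] x [-0.995 -0.098 -0.002] y [-0.098  0.995  0.002] F [6.2 6.  4.4] T [ 1.26 -1.29 -0.29] open 21.6
[-6.81187182  5.35689946 -4.35434819]
```

```bash
python3 -m creep '-0.02 -0.05 0 0 0 0 1; -0.04 -0.1 0 0 0 0 1; -0.05 -0.15 0 0 0 0 1; -0.05 -0.2 0 0 0 0 1; -0.05 -0.25 0 0 0 0 1; -0.05 -0.3 0 0 0 0 1; -0.05 -0.35 0 0 0 0 1; -0.05 -0.35 0 0 0 0 1; -0.05 -0.35 0 0 0 0 1; -0.05 -0.35 0 0 0 0 1' 20; python3 -c "
from h import *
s,m=st();print(m.T@np.array(s['wrist_force']))"
```

```text
t: 10.3
ee_pos: [636.5, 411.9, 118.4]
orientation: [-0.049, 0.999, 0.001, 0.001]
wrist_force: [5.4, 4.5, 3.8]
opening: 21.5
t 10.3 p [636.5 411.9 118.4] x [-0.995 -0.098 -0.002] y [-0.098  0.995  0.002] F [5.4 4.5 3.8] T [ 1.04 -0.95 -0.37] open 21.5
[-5.83187521  3.92705545 -3.78665316]
```

```bash
python3 -m creep '-0.02 -0.05 0 0 0 0 1; -0.04 -0.1 0 0 0 0 1; -0.05 -0.15 0 0 0 0 1; -0.05 -0.2 0 0 0 0 1; -0.05 -0.25 0 0 0 0 1; -0.05 -0.25 0 0 0 0 1; -0.05 -0.25 0 0 0 0 1; -0.05 -0.25 0 0 0 0 1; -0.05 -0.25 0 0 0 0 1; -0.05 -0.25 0 0 0 0 1' 20; python3 -c "
from h import *
s,m=st();print(m.T@np.array(s['wrist_force']))"
```

```text
t: 11.3
ee_pos: [637.9, 404.9, 118.0]
orientation: [-0.049, 0.999, 0.0, 0.0]
wrist_force: [2.0, 3.9, 5.5]
opening: 21.4
t 11.3 p [637.9 404.9 118. ] x [-0.995 -0.098 -0.   ] y [-0.098  0.995  0.   ] F [2.  3.9 5.5] T [ 0.93 -0.22 -0.26] open 21.4
[-2.36117663  3.67066713 -5.45553958]
```

```bash
python3 -m creep '0 -0.05 0 0 0 0 1; 0 -0.1 0 0 0 0 1; 0.01 -0.15 0 0 0 0 1; 0.02 -0.2 0 0 0 0 1; 0.03 -0.25 0 0 0 0 1; 0.04 -0.3 0 0 0 0 1; 0.05 -0.3 0 0 0 0 1; 0.05 -0.3 0 0 0 0 1; 0.05 -0.3 0 0 0 0 1; 0.05 -0.3 0 0 0 0 1' 20; python3 -c "
from h import *
s,m=st();print(m.T@np.array(s['wrist_force']))"
```

```text
t: 12.3
ee_pos: [638.0, 397.1, 118.1]
orientation: [-0.049, 0.999, 0.0, 0.001]
wrist_force: [4.4, 4.8, 5.3]
opening: 21.3
t 12.3 p [638.  397.1 118.1] x [-0.995 -0.097 -0.001] y [-0.097  0.995  0.   ] F [4.4 4.8 5.3] T [ 0.91 -0.87 -0.34] open 21.3
[-4.83451789  4.33713973 -5.27148069]
```

```bash
python3 -m creep '0 -0.05 0 0 0 0 1; 0 -0.1 0 0 0 0 1; 0.01 -0.15 0 0 0 0 1; 0.02 -0.2 0 0 0 0 1; 0.03 -0.25 0 0 0 0 1; 0.04 -0.3 0 0 0 0 1; 0.05 -0.3 0 0 0 0 1; 0.05 -0.3 0 0 0 0 1; 0.05 -0.3 0 0 0 0 1; 0.05 -0.3 0 0 0 0 1' 20; python3 -c "
from h import *
s,m=st();print(m.T@np.array(s['wrist_force']))"
```

```text
t: 13.3
ee_pos: [637.5, 389.4, 118.1]
orientation: [-0.049, 0.999, 0.0, 0.001]
wrist_force: [3.9, 4.9, 5.0]
opening: 21.5
t 13.3 p [637.5 389.4 118.1] x [-0.995 -0.097 -0.001] y [-0.097  0.995  0.   ] F [3.9 4.9 5. ] T [ 0.86 -0.88 -0.37] open 21.5
[-4.41073894  4.52696434 -5.02359112]
```

```bash
python3 -m creep '0.01 -0.05 0 0 0 0 1; 0.02 -0.1 0 0 0 0 1; 0.03 -0.15 0 0 0 0 1; 0.04 -0.2 0 0 0 0 1; 0.06 -0.25 0 0 0 0 1; 0.08 -0.3 0 0 0 0 1; 0.08 -0.3 0 0 0 0 1; 0.08 -0.3 0 0 0 0 1; 0.08 -0.3 0 0 0 0 1; 0.08 -0.3 0 0 0 0 1' 20; python3 -c "
from h import *
s,m=st();print(m.T@np.array(s['wrist_force']))"
```

```text
t: 14.3
ee_pos: [636.0, 381.8, 118.0]
orientation: [-0.049, 0.999, -0.0, 0.0]
wrist_force: [3.9, 2.8, 4.5]
opening: 21.3
t 14.3 p [636.  381.8 118. ] x [-0.995 -0.097 -0.001] y [-0.097  0.995 -0.   ] F [3.9 2.8 4.5] T [ 0.8  -0.7  -0.34] open 21.3
[-4.19485385  2.42932591 -4.49930945]
```

```bash
python3 -m creep '0.01 -0.05 0 0 0 0 1; 0.02 -0.1 0 0 0 0 1; 0.03 -0.15 0 0 0 0 1; 0.05 -0.2 0 0 0 0 1; 0.07 -0.25 0 0 0 0 1; 0.09 -0.3 0 0 0 0 1; 0.09 -0.3 0 0 0 0 1; 0.09 -0.3 0 0 0 0 1; 0.09 -0.3 0 0 0 0 1; 0.09 -0.3 0 0 0 0 1' 20; python3 -c "
from h import *
s,m=st();print(m.T@np.array(s['wrist_force']))"
```

```text
t: 15.3
ee_pos: [634.5, 375.8, 118.3]
orientation: [-0.049, 0.999, 0.001, 0.001]
wrist_force: [6.5, 11.5, 2.1]
opening: 21.4
t 15.3 p [634.5 375.8 118.3] x [-0.995 -0.098 -0.002] y [-0.098  0.995  0.002] F [ 6.5 11.5  2.1] T [ 2.41 -1.36 -0.32] open 21.4
[-7.62128534 10.82251134 -2.01226992]
```

Run:
```python
import numpy as np
from scipy.optimize import least_squares
P=np.array([[633.3,425.1],[632.3,430],[631.1,435],[629.9,439.6],[629.4,441.3],[634.5,420.5],[636.5,411.9],[637.9,404.9],[638,397.1],[637.5,389.4],[636,381.8],[634.5,375.8]])
c=least_squares(lambda c:np.hypot(*(P-c).T)-80,[554,405]).x;print(c,np.hypot(*(P-c).T)-80)
a=np.arctan2(*(P-c).T[::-1]);print(np.degrees(a))
A=a[4];B=a[-1]
k=1.5*80
A0=A-(12.5-2.5)/k; B0=B+(10.8-4)/k
print(A0,B0,A0-B0,(A0+B0)/2,'mid pt',c+80*np.array([np.cos((A0+B0)/2),np.sin((A0+B0)/2)]))
```

```text
[558.09076547 401.73024106] [-1.24357429 -0.58847842  0.23232009  1.18303274  1.55227006 -1.31915753
 -0.9340019  -0.1278441   0.04326889  0.36081989  0.41805353  0.68920945]
[ 17.26158264  20.85417106  24.49839745  27.80564655  29.02605678
  13.8013089    7.39006678   2.27440355  -3.31622451  -8.82609941
 -14.34931255 -18.74515941]
0.42326692637758206 -0.27049808383572627 0.6937650102133084 0.0763844212709279 mid pt [637.85749573 407.83505421]
```

```bash
python3 -m creep '-0.05 0.15 0 0 0 0 1; -0.1 0.3 0 0 0 0 1; -0.14 0.45 0 0 0 0 1; -0.18 0.6 0 0 0 0 1; -0.2 0.75 0 0 0 0 1; -0.22 0.9 0 0 0 0 1; -0.24 1.05 0 0 0 0 1; -0.26 1.2 0 0 0 0 1; -0.26 1.3 0 0 0 0 1; -0.26 1.3 0 0 0 0 1' 20; python3 -c "
from h import *
s,m=st();print(m.T@np.array(s['wrist_force']));togo([637.9,407.6,118.3])"
```

```text
t: 16.3
ee_pos: [638.7, 405.8, 118.0]
orientation: [-0.049, 0.999, -0.001, 0.001]
wrist_force: [6.7, -2.7, 6.2]
opening: 21.0
t 16.3 p [638.7 405.8 118. ] x [-0.995 -0.097 -0.002] y [-0.097  0.995 -0.002] F [ 6.7 -2.7  6.2] T [-0.46 -1.48  0.18] open 21.0
[-6.43072695 -3.38522784 -6.14369126]
t 16.3 p [638.7 405.8 118. ] x [-0.995 -0.097 -0.002] y [-0.097  0.995 -0.002] F [ 6.7 -2.7  6.2] T [-0.46 -1.48  0.18] open 21.0
units [ 0.02  0.07 -0.01]
```

```bash
python3 -m creep '0 0.06 0 0 0 0 1; 0 0.06 0 0 0 0 1; 0 0.06 0 0 0 0 1; 0 0.06 0 0 0 0 0.3; 0 0.06 0 0 0 0 -0.5; 0 0.06 0 0 0 0 -1; 0 0.06 0 0 0 0 -1; 0 0.06 -1 0 0 0 -1; 0 0.06 -2 0 0 0 -1; 0 0.06 -3 0 0 0 -1' 20; python3 -c "
from h import *
snap('wrist','w3')
togo([607,218.4,200],np.radians(94.4))"
```

```text
t: 17.3
ee_pos: [636.9, 408.7, 193.5]
orientation: [-0.049, 0.999, -0.0, -0.0]
wrist_force: [0.9, -0.7, -0.6]
opening: 85.1
t 17.35 p [638.3 409.5 198.3] x [-0.995 -0.098 -0.004] y [-0.098  0.995  0.002] F [ 0.2 -0.4  4.3] T [ 0.09 -0.12 -0.01] open 85.3
units [ 1.99 -7.49 -0.09]
wz units (about tool z, down) 0.24 q7 1.0
```

View pics/w3.png

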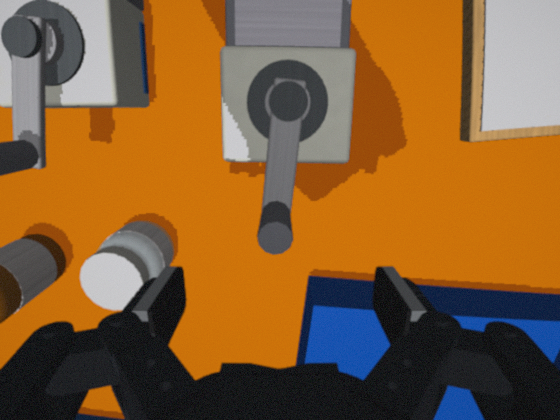

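```bash
python3 -m creep '0.3 -1.2 0 0 0 0 -1; 0.6 -2.4 0 0 0 0.1 -1; 0.9 -3.6 0 0 0 0.2 -1; 1.2 -4.8 0 0 0 0.2 -1; 1.6 -6 0 0 0 0.2 -1; 2 -7.5 0 0 0 0.2 -1; 2 -7.5 0 0 0 0.2 -1; 2 -7.5 0 0 0 0.2 -1; 2 -7.5 0 0 0 0.2 -1; 2 -7.5 0 0 0 0.2 -1' 20; python3 -c "
from h import *
snap('top','t2')
s=snap('wrist','w4')
togo([607,218.4,118],np.radians(94.4))"
```

```text
t: 18.35
ee_pos: [605.5, 218.4, 192.6]
orientation: [-0.041, 0.999, 0.0, -0.0]
wrist_force: [-0.7, 0.5, -1.1]
opening: 85.5
t 18.45 p [605.5 218.1 192.6] x [-0.997 -0.081  0.   ] y [-0.081  0.997  0.   ] F [ 0.7 -0.6 -0.3] T [ 0.04 -0.03 -0.01] open 85.4
units [-0.06  0.01  2.98]
wz units (about tool z, down) 0.05 q7 1.18
```

View pics/w4.png

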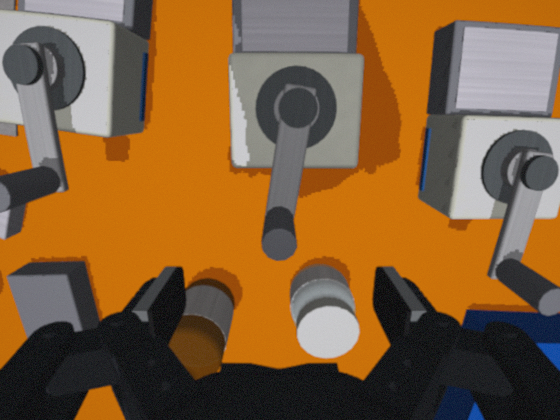

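View pics/t2.png

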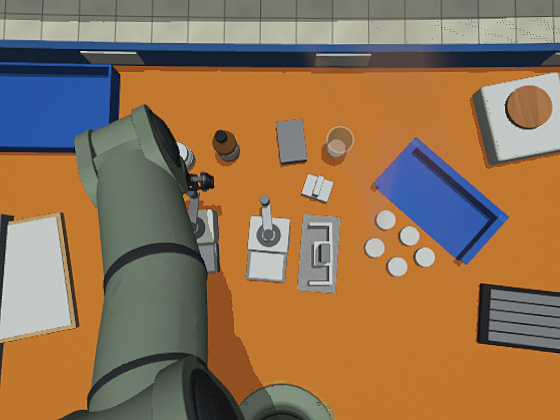

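```bash
python3 -m creep '-0.06 0 0.8 0 0 0 -1; -0.06 0 1.6 0 0 0 -1; -0.06 0 2.4 0 0 0 -1; -0.06 0 3 0 0 0 -1; -0.06 0 3 0 0 0 -1; -0.06 0 3 0 0 0 0; -0.06 0 3 0 0 0 1; -0.06 0 3 0 0 0 1; -0.06 0 3 0 0 0 1; -0.06 0 3 0 0 0 1' 20; python3 -c "
from h import *
s,m=st();print(m.T@np.array(s['wrist_force']))"
```

```text
t: 19.45
ee_pos: [607.5, 217.5, 118.3]
orientation: [-0.04, 0.999, 0.0, 0.0]
wrist_force: [1.6, -0.5, 2.3]
opening: 21.3
t 19.45 p [607.5 217.5 118.3] x [-0.997 -0.08  -0.001] y [-0.08   0.997  0.   ] F [ 1.6 -0.5  2.3] T [ 0.04 -0.05 -0.03] open 21.3
[-1.55784317 -0.67567246 -2.33805848]
```

```bash
python3 -m creep '0 0.05 0 0 0 0 1; -0.01 0.1 0 0 0 0 1; -0.02 0.15 0 0 0 0 1; -0.03 0.2 0 0 0 0 1; -0.03 0.25 0 0 0 0 1; -0.03 0.3 0 0 0 0 1; -0.03 0.35 0 0 0 0 1; -0.03 0.35 0 0 0 0 1; -0.03 0.35 0 0 0 0 1; -0.03 0.35 0 0 0 0 1' 20; python3 -c "
from h import *
s,m=st();print(m.T@np.array(s['wrist_force']))"
```

```text
t: 20.45
ee_pos: [608.3, 225.6, 118.3]
orientation: [-0.04, 0.999, -0.0, 0.001]
wrist_force: [5.7, -4.5, 4.6]
opening: 21.4
t 20.45 p [608.3 225.6 118.3] x [-0.997 -0.08  -0.002] y [-0.08   0.997 -0.   ] F [ 5.7 -4.5  4.6] T [-0.96 -1.17  0.39] open 21.4
[-5.35971532 -4.91478162 -4.55448122]
```

```bash
python3 -m creep '-0.02 0.05 0 0 0 0 1; -0.02 0.1 0 0 0 0 1; -0.02 0.15 0 0 0 0 1; -0.02 0.2 0 0 0 0 1; -0.02 0.25 0 0 0 0 1; -0.02 0.25 0 0 0 0 1; -0.02 0.25 0 0 0 0 1; -0.02 0.25 0 0 0 0 1; -0.02 0.25 0 0 0 0 1; -0.02 0.25 0 0 0 0 1' 20; python3 -c "
from h import *
s,m=st();print(m.T@np.array(s['wrist_force']))"
```

```text
t: 21.45
ee_pos: [608.3, 232.1, 118.3]
orientation: [-0.04, 0.999, -0.0, 0.001]
wrist_force: [5.4, -3.6, 4.2]
opening: 21.3
t 21.45 p [608.3 232.1 118.3] x [-0.997 -0.08  -0.002] y [-0.08   0.997 -0.   ] F [ 5.4 -3.6  4.2] T [-0.79 -1.15  0.25] open 21.3
[-5.08005943 -4.02132654 -4.18703722]
```

```bash
python3 -m creep '-0.01 0.05 0 0 0 0 1; -0.01 0.1 0 0 0 0 1; -0.01 0.15 0 0 0 0 1; 0 0.2 0 0 0 0 1; 0 0.25 0 0 0 0 1; 0 0.3 0 0 0 0 1; 0 0.3 0 0 0 0 1; 0 0.3 0 0 0 0 1; 0 0.3 0 0 0 0 1; 0 0.3 0 0 0 0 1' 20; python3 -c "
from h import *
s,m=st();print(m.T@np.array(s['wrist_force']))"
```

```text
t: 22.45
ee_pos: [607.5, 239.6, 118.2]
orientation: [-0.04, 0.999, -0.0, 0.001]
wrist_force: [5.3, -2.8, 3.5]
opening: 21.2
t 22.45 p [607.5 239.6 118.2] x [-0.997 -0.08  -0.002] y [-0.08   0.997 -0.   ] F [ 5.3 -2.8  3.5] T [-0.69 -0.97  0.23] open 21.2
[-5.06445912 -3.23249864 -3.48110658]
```

```bash
python3 -m creep '0 0.05 0 0 0 0 1; 0 0.1 0 0 0 0 1; 0.01 0.15 0 0 0 0 1; 0.02 0.2 0 0 0 0 1; 0.03 0.25 0 0 0 0 1; 0.04 0.3 0 0 0 0 1; 0.04 0.3 0 0 0 0 1; 0.04 0.3 0 0 0 0 1; 0.04 0.3 0 0 0 0 1; 0.04 0.3 0 0 0 0 1' 20; python3 -c "
from h import *
s,m=st();print(m.T@np.array(s['wrist_force']))"
```

```text
t: 23.45
ee_pos: [606.6, 245.7, 118.3]
orientation: [-0.04, 0.999, -0.001, 0.001]
wrist_force: [7.9, -8.9, 4.7]
opening: 21.4
t 23.45 p [606.6 245.7 118.3] x [-0.997 -0.079 -0.002] y [-0.079  0.997 -0.002] F [ 7.9 -8.9  4.7] T [-1.96 -1.66  0.29] open 21.4
[-7.22798904 -9.53611793 -4.64437222]
```

```bash
python3 -m creep '0 0.04 0 0 0 0 1; 0 0.08 0 0 0 0 1; 0.02 0.12 0 0 0 0 1; 0.02 0.12 0 0 0 0 1; 0.02 0.12 0 0 0 0 1; 0.02 0.12 0 0 0 0 1; 0.02 0.12 0 0 0 0 1; 0.02 0.12 0 0 0 0 1; 0.02 0.12 0 0 0 0 1; 0.02 0.12 0 0 0 0 1' 20; python3 -c "
from h import *
s,m=st();print(m.T@np.array(s['wrist_force']))"
```

```text
t: 24.45
ee_pos: [606.2, 248.0, 118.3]
orientation: [-0.039, 0.999, -0.001, 0.001]
wrist_force: [9.9, -10.2, 4.9]
opening: 21.5
t 24.45 p [606.2 248.  118.3] x [-0.997 -0.079 -0.003] y [-0.079  0.997 -0.002] F [  9.9 -10.2   4.9] T [-2.5  -2.    0.28] open 21.5
[ -9.09689258 -10.951084    -4.8590072 ]
```

```bash
python3 -m creep '-0.02 -0.1 0 0 0 0 1; -0.04 -0.2 0 0 0 0 1; -0.07 -0.3 0 0 0 0 1; -0.09 -0.4 0 0 0 0 1; -0.1 -0.5 0 0 0 0 1; -0.11 -0.6 0 0 0 0 1; -0.11 -0.7 0 0 0 0 1; -0.11 -0.8 0 0 0 0 1; -0.11 -0.9 0 0 0 0 1; -0.11 -0.9 0 0 0 0 1' 20; python3 -c "
from h import *
s,m=st();print(m.T@np.array(s['wrist_force']))"
```

```text
t: 25.45
ee_pos: [609.3, 229.1, 118.2]
orientation: [-0.04, 0.999, 0.001, 0.001]
wrist_force: [4.6, 5.3, 3.3]
opening: 21.3
t 25.45 p [609.3 229.1 118.2] x [-0.997 -0.08  -0.001] y [-0.08   0.997  0.002] F [4.6 5.3 3.3] T [ 0.99 -0.87 -0.34] open 21.3
[-4.99849024  4.88056214 -3.29525747]
```

```bash
python3 -m creep '0 -0.05 0 0 0 0 1; -0.01 -0.1 0 0 0 0 1; -0.02 -0.15 0 0 0 0 1; -0.02 -0.2 0 0 0 0 1; -0.02 -0.25 0 0 0 0 1; -0.02 -0.3 0 0 0 0 1; -0.02 -0.35 0 0 0 0 1; -0.02 -0.35 0 0 0 0 1; -0.02 -0.35 0 0 0 0 1; -0.02 -0.35 0 0 0 0 1' 20; python3 -c "
from h import *
s,m=st();print(m.T@np.array(s['wrist_force']))"
```

```text
t: 26.45
ee_pos: [610.5, 220.6, 118.2]
orientation: [-0.04, 0.999, 0.001, 0.001]
wrist_force: [5.3, 4.4, 3.0]
opening: 21.3
t 26.45 p [610.5 220.6 118.2] x [-0.997 -0.081 -0.001] y [-0.081  0.997  0.002] F [5.3 4.4 3. ] T [ 0.92 -0.93 -0.38] open 21.3
[-5.64834576  3.95171218 -2.93852347]
```

```bash
python3 -m creep '0 -0.05 0 0 0 0 1; 0 -0.1 0 0 0 0 1; 0 -0.15 0 0 0 0 1; 0 -0.2 0 0 0 0 1; 0 -0.25 0 0 0 0 1; 0.01 -0.3 0 0 0 0 1; 0.01 -0.3 0 0 0 0 1; 0.01 -0.3 0 0 0 0 1; 0.01 -0.3 0 0 0 0 1; 0.01 -0.3 0 0 0 0 1' 20; python3 -c "
from h import *
s,m=st();print(m.T@np.array(s['wrist_force']))"
```

```text
t: 27.45
ee_pos: [610.8, 212.9, 118.1]
orientation: [-0.04, 0.999, 0.001, 0.001]
wrist_force: [4.9, 2.8, 4.0]
opening: 21.0
t 27.45 p [610.8 212.9 118.1] x [-0.997 -0.08  -0.001] y [-0.08   0.997  0.001] F [4.9 2.8 4. ] T [ 0.76 -0.94 -0.34] open 21.0
[-5.09985844  2.36704924 -4.02883069]
```

```bash
python3 -m creep '0 -0.05 0 0 0 0 1; 0 -0.1 0 0 0 0 1; 0.01 -0.15 0 0 0 0 1; 0.02 -0.2 0 0 0 0 1; 0.03 -0.25 0 0 0 0 1; 0.04 -0.3 0 0 0 0 1; 0.04 -0.3 0 0 0 0 1; 0.04 -0.3 0 0 0 0 1; 0.04 -0.3 0 0 0 0 1; 0.04 -0.3 0 0 0 0 1' 20; python3 -c "
from h import *
s,m=st();print(m.T@np.array(s['wrist_force']))"
```

```text
t: 28.45
ee_pos: [610.5, 207.0, 118.3]
orientation: [-0.041, 0.999, 0.002, 0.001]
wrist_force: [4.2, 10.3, 2.3]
opening: 21.5
t 28.45 p [610.5 207.  118.3] x [-0.997 -0.082 -0.002] y [-0.082  0.997  0.003] F [ 4.2 10.3  2.3] T [ 2.3  -1.13 -0.32] open 21.5
[-5.0777179   9.90069599 -2.22896292]
```

```bash
python3 -m creep '-0.02 0.1 0 0 0 0 1; -0.03 0.2 0 0 0 0 1; -0.04 0.3 0 0 0 0 1; -0.05 0.4 0 0 0 0 1; -0.05 0.5 0 0 0 0 1; -0.05 0.6 0 0 0 0 1; -0.05 0.7 0 0 0 0 1; -0.05 0.8 0 0 0 0 1; -0.05 0.9 0 0 0 0 1; -0.05 0.9 0 0 0 0 1' 20; python3 -c "
from h import *
s,m=st();print(m.T@np.array(s['wrist_force']));togo([610,227,118.3])"
```

```text
t: 29.45
ee_pos: [610.4, 226.8, 118.2]
orientation: [-0.04, 0.999, -0.0, 0.001]
wrist_force: [7.3, -1.6, 3.8]
opening: 21.3
t 29.45 p [610.4 226.8 118.2] x [-0.997 -0.08  -0.002] y [-0.08   0.997 -0.   ] F [ 7.3 -1.6  3.8] T [-0.45 -1.39  0.15] open 21.3
[-7.18319169 -2.13519247 -3.82901653]
t 29.45 p [610.4 226.8 118.2] x [-0.997 -0.08  -0.002] y [-0.08   0.997 -0.   ] F [ 7.3 -1.6  3.8] T [-0.45 -1.39  0.15] open 21.3
units [ 0.01  0.01 -0.  ]
```

Release, rise, and head for the third (right) feeder.

```bash
python3 -m creep '0 0 0 0 0 0 1; 0 0 0 0 0 0 0.3; 0 0 0 0 0 0 -0.5; 0 0 0 0 0 0 -1; 0 0 0 0 0 0 -1; 0 0 -1 0 0 0 -1; 0 0 -2 0 0 0 -1; 0 0 -3 0 0 0 -1; 0 0 -3 0 0 0 -1; 0 0 -3 0 0 0 -1' 20; python3 -c "
from h import *
snap('wrist','w5')
togo([590,43.9,195],np.radians(86))"
```

```text
t: 30.45
ee_pos: [609.4, 226.9, 193.0]
orientation: [-0.04, 0.999, 0.0, 0.0]
wrist_force: [-0.7, -0.5, 0.2]
opening: 85.4
t 30.5 p [609.1 226.8 192.3] x [-0.997 -0.08   0.001] y [-0.08   0.997 -0.   ] F [ 0.  -0.6 -0.5] T [-0.02  0.03 -0.01] open 85.3
units [ 1.35 -7.23 -0.11]
wz units (about tool z, down) 1.72 q7 1.17
```

View pics/w5.png

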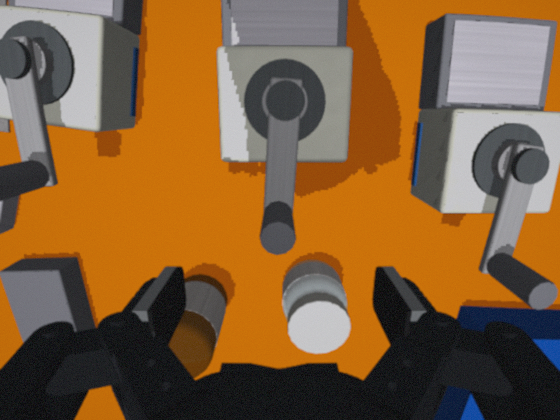

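```bash
python3 -m creep '0.2 -1.2 0 0 0 0.4 -1; 0.5 -2.4 0 0 0 0.8 -1; 0.7 -3.6 0 0 0 1.2 -1; 0.9 -4.8 0 0 0 1.7 -1; 1.1 -6 0 0 0 1.7 -1; 1.35 -7.2 0 0 0 1.7 -1; 1.35 -7.2 0 0 0 1.7 -1; 1.35 -7.2 0 0 0 1.7 -1; 1.35 -7.2 0 0 0 1.7 -1; 1.35 -7.2 0 0 0 1.7 -1' 20; python3 -c "
from h import *
s=snap('wrist','w6')
togo([590,43.9,118],np.radians(86))"
```

```text
t: 31.5
ee_pos: [590.2, 45.8, 192.4]
orientation: [0.033, 0.999, 0.0, -0.0]
wrist_force: [0.3, -0.7, -0.1]
opening: 85.3
t 31.55 p [590.2  45.7 192.5] x [-0.998  0.067  0.   ] y [0.067 0.998 0.   ] F [-0.3  0.3  0.5] T [-0.03  0.05 -0.02] open 85.3
units [ 0.   -0.07  2.98]
wz units (about tool z, down) 0.04 q7 1.32
```

View pics/w6.png

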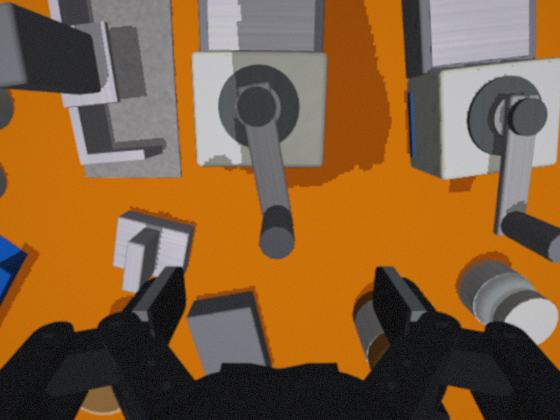

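```bash
python3 -m creep '0 -0.04 0.8 0 0 0 -1; 0 -0.04 1.6 0 0 0 -1; 0 -0.04 2.4 0 0 0 -1; 0 -0.04 3 0 0 0 -1; 0 -0.04 3 0 0 0 -1; 0 -0.04 3 0 0 0 0; 0 -0.04 3 0 0 0 1; 0 -0.04 3 0 0 0 1; 0 -0.04 3 0 0 0 1; 0 -0.04 3 0 0 0 1' 20; python3 -m creep '0 0.05 0 0 0 0 1; 0.01 0.1 0 0 0 0 1; 0.02 0.15 0 0 0 0 1; 0.03 0.2 0 0 0 0 1; 0.04 0.25 0 0 0 0 1; 0.05 0.3 0 0 0 0 1; 0.05 0.3 0 0 0 0 1; 0.05 0.3 0 0 0 0 1; 0.05 0.3 0 0 0 0 1; 0.05 0.3 0 0 0 0 1' 20; python3 -c "
from h import *
s,m=st();print(m.T@np.array(s['wrist_force']))"
```

```text
t: 32.55
ee_pos: [590.5, 43.8, 118.3]
orientation: [0.034, 0.999, 0.0, 0.0]
wrist_force: [1.0, -0.1, 2.4]
opening: 21.6
t: 33.55
ee_pos: [590.3, 50.2, 118.2]
orientation: [0.034, 0.999, -0.001, 0.001]
wrist_force: [4.9, -7.8, 4.1]
opening: 21.4
t 33.55 p [590.3  50.2 118.2] x [-0.998  0.069 -0.002] y [ 0.069  0.998 -0.001] F [ 4.9 -7.8  4.1] T [-1.8  -1.    0.26] open 21.4
[-5.46046899 -7.44960199 -4.13111602]
```

```bash
python3 -m creep '0 0.05 0 0 0 0 1; 0.01 0.1 0 0 0 0 1; 0.02 0.13 0 0 0 0 1; 0.02 0.13 0 0 0 0 1; 0.02 0.13 0 0 0 0 1; 0.02 0.13 0 0 0 0 1; 0.02 0.13 0 0 0 0 1; 0.02 0.13 0 0 0 0 1; 0.02 0.13 0 0 0 0 1; 0.02 0.13 0 0 0 0 1' 20; python3 -c "
from h import *
s,m=st();print(m.T@np.array(s['wrist_force']))"
```

```text
t: 34.55
ee_pos: [590.2, 52.6, 118.2]
orientation: [0.035, 0.999, -0.001, 0.001]
wrist_force: [5.2, -12.4, 4.8]
opening: 21.4
t 34.55 p [590.2  52.6 118.2] x [-0.998  0.069 -0.002] y [ 0.069  0.998 -0.002] F [  5.2 -12.4   4.8] T [-2.73 -1.16  0.3 ] open 21.4
[ -6.09619536 -12.05570571  -4.73282735]
```

```bash
python3 -m creep '-0.02 -0.1 0 0 0 0 1; -0.04 -0.2 0 0 0 0 1; -0.06 -0.3 0 0 0 0 1; -0.07 -0.4 0 0 0 0 1; -0.08 -0.5 0 0 0 0 1; -0.09 -0.6 0 0 0 0 1; -0.1 -0.7 0 0 0 0 1; -0.1 -0.8 0 0 0 0 1; -0.1 -0.9 0 0 0 0 1; -0.1 -0.9 0 0 0 0 1' 20; python3 -c "
from h import *
s,m=st();print(m.T@np.array(s['wrist_force']))"; python3 -m creep '0 -0.05 0 0 0 0 1; -0.01 -0.1 0 0 0 0 1; -0.02 -0.15 0 0 0 0 1; -0.02 -0.2 0 0 0 0 1; -0.02 -0.25 0 0 0 0 1; -0.02 -0.3 0 0 0 0 1; -0.02 -0.3 0 0 0 0 1; -0.02 -0.3 0 0 0 0 1; -0.02 -0.3 0 0 0 0 1; -0.02 -0.3 0 0 0 0 1' 20; python3 -c "
from h import *
s,m=st();print(m.T@np.array(s['wrist_force']))"
```

```text
t: 35.55
ee_pos: [591.1, 32.9, 118.2]
orientation: [0.034, 0.999, 0.001, 0.001]
wrist_force: [5.7, 3.2, 4.6]
opening: 21.4
t 35.55 p [591.1  32.9 118.2] x [-0.998  0.068 -0.002] y [0.068 0.998 0.002] F [5.7 3.2 4.6] T [ 0.69 -1.16 -0.16] open 21.4
[-5.46266833  3.62633741 -4.56750363]
t: 36.55
ee_pos: [591.0, 25.6, 118.2]
orientation: [0.034, 0.999, 0.001, 0.001]
wrist_force: [4.8, 3.8, 3.6]
opening: 21.2
t 36.55 p [591.   25.6 118.2] x [-0.998  0.067 -0.002] y [0.067 0.998 0.001] F [4.8 3.8 3.6] T [ 0.66 -1.07 -0.2 ] open 21.2
[-4.50658797  4.14960709 -3.58930209]
```

```bash
python3 -m creep '0 -0.05 0 0 0 0 1; 0 -0.1 0 0 0 0 1; 0 -0.15 0 0 0 0 1; 0 -0.2 0 0 0 0 1; 0 -0.25 0 0 0 0 1; 0 -0.3 0 0 0 0 1; 0 -0.3 0 0 0 0 1; 0 -0.3 0 0 0 0 1; 0 -0.3 0 0 0 0 1; 0 -0.3 0 0 0 0 1' 20; python3 -c "
from h import *
s,m=st();print(m.T@np.array(s['wrist_force']))"
```

```text
t: 37.55
ee_pos: [590.7, 19.1, 118.2]
orientation: [0.033, 0.999, 0.001, 0.001]
wrist_force: [7.1, 8.9, 2.4]
opening: 21.3
t 37.55 p [590.7  19.1 118.2] x [-0.998  0.067 -0.002] y [0.067 0.998 0.003] F [7.1 8.9 2.4] T [ 1.75 -1.35 -0.3 ] open 21.3
[-6.52341851  9.34379651 -2.33191261]
```

```bash
python3 -m creep '0 -0.05 0 0 0 0 1; 0 -0.1 0 0 0 0 1; 0 -0.13 0 0 0 0 1; 0 -0.13 0 0 0 0 1; 0 -0.13 0 0 0 0 1; 0 -0.13 0 0 0 0 1; 0 -0.13 0 0 0 0 1; 0 -0.13 0 0 0 0 1; 0 -0.13 0 0 0 0 1; 0 -0.13 0 0 0 0 1' 20; python3 -c "
from h import *
s,m=st();print(m.T@np.array(s['wrist_force']))"
```

```text
t: 38.55
ee_pos: [590.5, 16.6, 118.2]
orientation: [0.033, 0.999, 0.002, 0.001]
wrist_force: [6.7, 12.0, 3.1]
opening: 21.2
t 38.55 p [590.5  16.6 118.2] x [-0.998  0.066 -0.002] y [0.066 0.998 0.003] F [ 6.7 12.   3.1] T [ 2.56 -1.3  -0.29] open 21.2
[-5.87845381 12.45235569 -3.00731409]
```

```bash
python3 -m creep '0 0.1 0 0 0 0 1; 0 0.2 0 0 0 0 1; 0 0.3 0 0 0 0 1; 0 0.4 0 0 0 0 1; 0 0.5 0 0 0 0 1; 0 0.6 0 0 0 0 1; 0 0.7 0 0 0 0 1; 0 0.84 0 0 0 0 1; 0 0.84 0 0 0 0 1; 0 0.84 0 0 0 0 1' 20; python3 -c "
from h import *
s,m=st();print(m.T@np.array(s['wrist_force']))"
```

```text
t: 39.55
ee_pos: [591.4, 34.8, 118.0]
orientation: [0.034, 0.999, 0.0, 0.001]
wrist_force: [4.5, -2.0, 3.9]
opening: 21.6
t 39.55 p [591.4  34.8 118. ] x [-0.998  0.068 -0.001] y [0.068 0.998 0.   ] F [ 4.5 -2.   3.9] T [-0.4  -0.88  0.1 ] open 21.6
[-4.59775652 -1.64803584 -3.91172238]
```

```bash
python3 -m creep '0 0 0 0 0 0 1; 0 0 0 0 0 0 0.3; 0 0 0 0 0 0 -0.5; 0 0 0 0 0 0 -1; 0 0 0 0 0 0 -1; 0 0 -1 0 0 0 -1; 0 0 -2 0 0 0 -1; 0 0 -3 0 0 0 -1; 0 0 -3 0 0 0 -1; 0 0 -3 0 0 0 -1' 20; python3 -c "
from h import *
snap('wrist','w7')
togo([637.3,-87.5,180],np.radians(71.5))"
```

```text
t: 40.55
ee_pos: [590.8, 34.7, 193.0]
orientation: [0.034, 0.999, 0.0, 0.0]
wrist_force: [0.3, -0.3, -0.6]
opening: 85.3
t 40.6 p [590.5  34.7 192.4] x [-0.998  0.068  0.001] y [ 0.068  0.998 -0.   ] F [-0.1 -0.3 -0.7] T [ 0.    0.04 -0.03] open 85.6
units [-2.2  -4.75  0.49]
wz units (about tool z, down) 2.92 q7 1.34
```

View pics/w7.png

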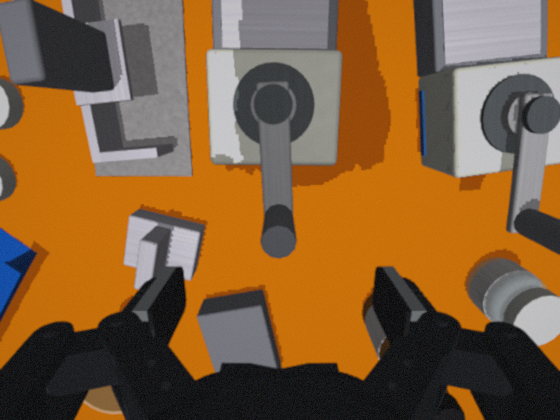

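```bash
python3 -m creep '-0.4 -0.9 0 0 0 0.6 -1; -0.8 -1.8 0 0 0 1.2 -1; -1.2 -2.7 0 0 0 1.8 -1; -1.6 -3.6 0 0 0 2.4 -1; -2.2 -4.75 0 0 0 2.9 -1; -2.2 -4.75 0.5 0 0 2.9 -1; -2.2 -4.75 0.5 0 0 2.9 -1; -2.2 -4.75 0.5 0 0 2.9 -1; -2.2 -4.75 0.5 0 0 2.9 -1; -2.2 -4.75 0.5 0 0 2.9 -1' 20; python3 -c "
from h import *
snap('wrist','w8')
togo([637.3,-87.5,50],np.radians(71.5))"
```

```text
t: 41.6
ee_pos: [637.8, -87.0, 180.8]
orientation: [0.159, 0.987, 0.0, 0.0]
wrist_force: [0.4, 0.7, -0.7]
opening: 85.3
t 41.65 p [637.7 -87.1 180.8] x [-0.949  0.315 -0.001] y [0.315 0.949 0.   ] F [ 0.4  1.  -0.7] T [ 0.   -0.01 -0.  ] open 85.1
units [ 0.01 -0.02  5.23]
wz units (about tool z, down) 0.03 q7 1.34
```

View pics/w8.png

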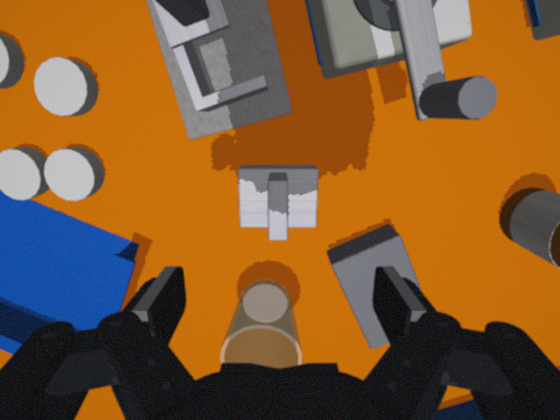

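```bash
python3 -m creep '0 -0.02 1.2 0 0 0 -1; 0 -0.02 2.4 0 0 0 -1; 0 -0.02 3.6 0 0 0 -1; 0 -0.02 4.5 0 0 0 -1; 0 -0.02 5.25 0 0 0 -1; 0 -0.02 5.25 0 0 0 -1; 0 -0.02 5.25 0 0 0 0; 0 -0.02 5.25 0 0 0 1; 0 -0.02 5.25 0 0 0 1; 0 -0.02 5.25 0 0 0 1' 60; python3 -c "
from h import *
st()"
```

```text
t: 42.65
ee_pos: [637.8, -88.1, 49.9]
orientation: [0.16, 0.987, 0.0, 0.001]
wrist_force: [0.2, 0.8, -0.6]
opening: 27.9
t 42.65 p [637.8 -88.1  49.9] x [-0.949  0.316 -0.001] y [0.316 0.949 0.   ] F [ 0.2  0.8 -0.6] T [ 0.01 -0.03 -0.02] open 27.9
```

Still closing; wait a bit, then lift.

```bash
python3 -m creep '0 0 0 0 0 0 1; 0 0 0 0 0 0 1; 0 0 0 0 0 0 1; 0 0 0 0 0 0 1; 0 0 -0.6 0 0 0 1; 0 0 -1.4 0 0 0 1; 0 0 -2.6 0 0 0 1; 0 0 -3.8 0 0 0 1; 0 0 -5 0 0 0 1; 0 0 -5 0 0 0 1' 60; python3 -c "
from h import *
snap('scene','s9')
y=np.radians(5.7);o=np.array([524.2,402]);d=o-47.5*np.array([np.cos(y),np.sin(y)]);print(d)
togo([d[0],d[1],200],np.radians(95.7))"
```

```text
t: 43.65
ee_pos: [639.2, -88.4, 179.1]
orientation: [0.16, 0.987, 0.0, 0.003]
wrist_force: [1.2, -0.0, -2.6]
opening: 15.3
[476.93486043 397.28231189]
t 43.7 p [638.3 -88.2 176.7] x [-0.949  0.316 -0.004] y [0.316 0.949 0.001] F [-0.1 -0.3 -2.4] T [-0.04  0.   -0.04] open 15.1
units [12.25 16.39 -0.96]
wz units (about tool z, down) -4.82 q7 1.34
```

View pics/s9.png

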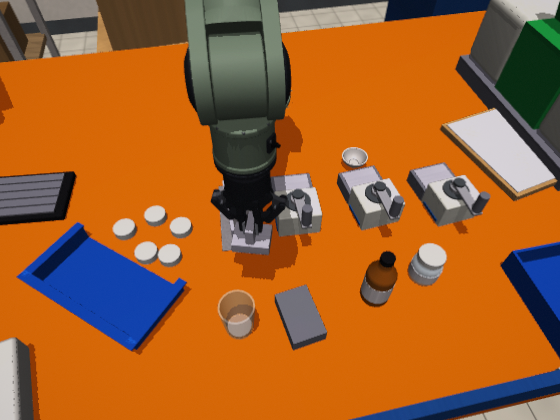

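```bash
python3 -m creep '0 0 -1 0 0 0 1; 0.4 0.5 -2 0 0 0 1; 1.2 1.6 -2.1 0 0 -0.3 1; 2 2.7 -2.1 0 0 -0.6 1; 2.8 3.8 -2.1 0 0 -0.9 1; 3.6 4.9 -2.1 0 0 -1.2 1; 4.4 6 -2.1 0 0 -1.5 1; 5.2 7.1 -2.1 0 0 -1.8 1; 6 8.1 -2.1 0 0 -2.1 1; 6.8 9.1 -2.1 0 0 -2.4 1' 80; python3 -c "
from h import *
togo([477,397,230],np.radians(95.7))"
```

```text
t: 44.7
ee_pos: [546.8, 182.5, 225.8]
orientation: [0.055, 0.998, -0.0, -0.001]
wrist_force: [-0.5, -0.4, -2.7]
opening: 14.5
t 44.7 p [546.8 182.5 225.8] x [-0.994  0.11   0.001] y [ 0.11   0.994 -0.001] F [-0.5 -0.4 -2.7] T [ 0.02 -0.08 -0.03] open 14.5
units [ 3.72  8.22 -0.17]
wz units (about tool z, down) -2.41 q7 1.03
```

```bash
python3 -m creep '0.5 1.2 -0.1 0 0 -0.4 1; 1 2.4 -0.1 0 0 -0.8 1; 1.6 3.6 -0.1 0 0 -1.2 1; 2.2 4.8 -0.1 0 0 -1.6 1; 2.7 6 -0.1 0 0 -2 1; 3.2 7.2 -0.1 0 0 -2.4 1; 3.6 8 -0.1 0 0 -2.4 1; 3.6 8 -0.1 0 0 -2.4 1; 3.6 8 -0.1 0 0 -2.4 1; 3.6 8 -0.1 0 0 -2.4 1' 80; python3 -c "
from h import *
snap('wrist','w10');snap('scene','s10')
togo([477,397.3,92],np.radians(95.7))"
```

```text
t: 45.7
ee_pos: [481.1, 389.1, 228.6]
orientation: [-0.048, 0.999, -0.001, -0.0]
wrist_force: [0.3, -0.2, -3.4]
opening: 14.9
t 45.8 p [481.2 389.3 228.9] x [-0.995 -0.096  0.   ] y [-0.096  0.995 -0.001] F [-1.9  0.4 -2.3] T [-0.   -0.04 -0.  ] open 15.0
units [0.14 0.34 5.48]
wz units (about tool z, down) -0.03 q7 0.84
```

View pics/w10.png

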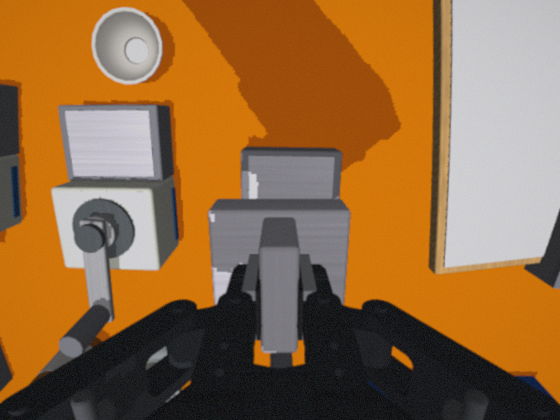

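View pics/s10.png

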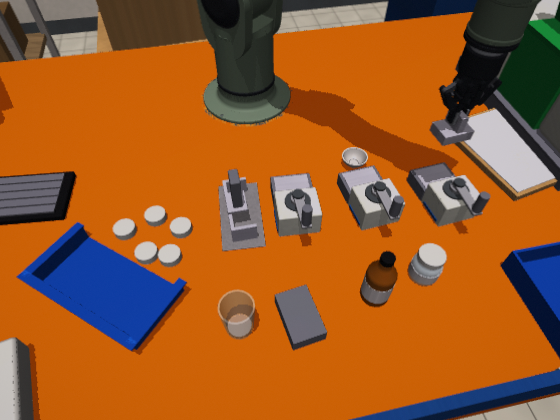

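```bash
python3 -m creep '0.14 0.34 0.5 0 0 0 1; 0.14 0.34 1.5 0 0 0 1; 0.14 0.34 2.5 0 0 0 1; 0.14 0.34 3.5 0 0 0 1; 0.14 0.34 4.3 0 0 0 1; 0.14 0.34 4.8 0 0 0 1; 0.14 0.34 5.2 0 0 0 1; 0.14 0.34 5.2 0 0 0 1; 0.14 0.34 5.2 0 0 0 1; 0.14 0.34 5.2 0 0 0 1' 80; python3 -c "
from h import *
snap('wrist','w11')
togo([477,397.3,90],np.radians(95.7))"
```

```text
t: 46.8
ee_pos: [476.9, 398.7, 99.9]
orientation: [-0.049, 0.999, 0.0, 0.001]
wrist_force: [-0.1, 0.1, -2.1]
opening: 14.7
t 46.85 p [476.8 398.7  99.9] x [-0.995 -0.097 -0.001] y [-0.097  0.995  0.001] F [-0.2  0.1 -2.1] T [-0.    0.02  0.01] open 14.8
units [-0.   -0.06  0.4 ]
wz units (about tool z, down) -0.02 q7 0.8
```

View pics/w11.png

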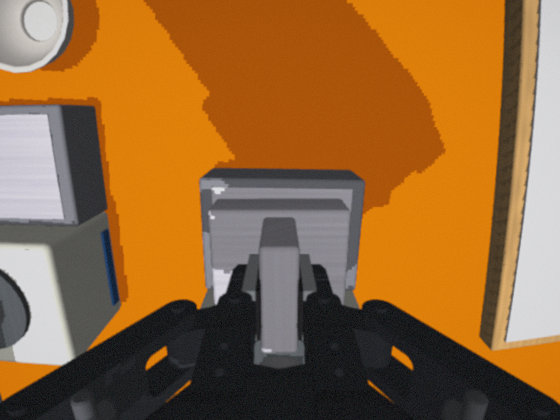

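```bash
python3 -m creep '0 -0.03 0.1 0 0 0 1; 0 -0.03 0.2 0 0 0 1; 0 -0.03 0.3 0 0 0 1; 0 -0.03 0.38 0 0 0 1; 0 -0.03 0.4 0 0 0 1; 0 -0.03 0.4 0 0 0 1; 0 -0.03 0.4 0 0 0 1; 0 -0.03 0.4 0 0 0 1; 0 -0.03 0.4 0 0 0 1; 0 -0.03 0.4 0 0 0 1' 80
```

```text
t: 47.85
ee_pos: [476.5, 397.6, 89.8]
orientation: [-0.049, 0.999, -0.0, 0.0]
wrist_force: [-4.9, -4.3, 14.3]
opening: 14.5
```

Contact (14 N). Back off slightly, release, rise.

```bash
python3 -m creep '0 0 -0.04 0 0 0 1; 0 0 -0.04 0 0 0 0.6; 0 0 -0.04 0 0 0 0; 0 0 -0.04 0 0 0 -0.5; 0 0 -0.04 0 0 0 -1; 0 0 -0.04 0 0 0 -1; 0 0 -1 0 0 0 -1; 0 0 -2 0 0 0 -1; 0 0 -3.5 0 0 0 -1; 0 0 -5 0 0 0 -1' 80
python3 - <<'E'
from h import *
snap('wrist','w12');s=snap('scene','s12')
cv2.imwrite('pics/s12c.png',cv2.resize(s['img'][120:300,100:300],None,fx=4,fy=3.3*1,interpolation=cv2.INTER_CUBIC))
st()
E
```

```text
t: 48.85
ee_pos: [476.3, 397.4, 215.2]
orientation: [-0.049, 0.999, -0.0, -0.0]
wrist_force: [0.3, -0.0, -0.4]
opening: 85.5
t 48.95 p [478.1 399.  219. ] x [-0.995 -0.097 -0.006] y [-0.097  0.995  0.004] F [ 0.4 -0.4  0.6] T [-0.02 -0.02  0.04] open 85.3
```

View pics/w12.png

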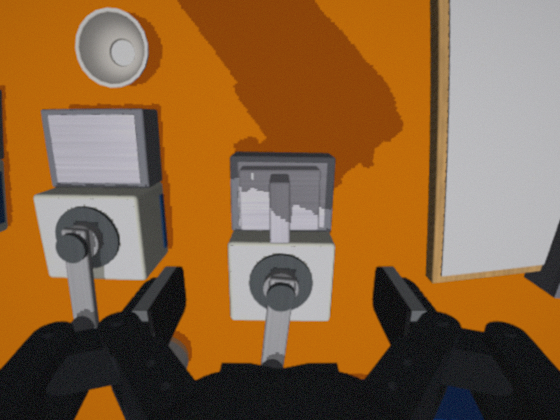

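View pics/s12.png

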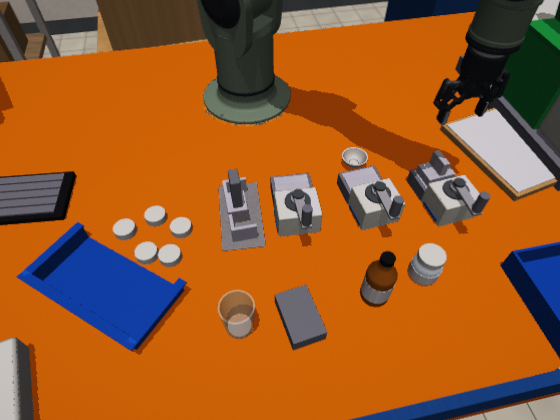

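Run:
```python
from h import *
s=snap('top','t3')
im=s['img'].astype(int)
hsv=cv2.cvtColor(s['img'],cv2.COLOR_BGR2HSV)
m=((hsv[...,1]<60)&(hsv[...,2]>140)).astype(np.uint8)
m[:,:350]=0;m[:,450:]=0;m[:200]=0;m[280:]=0
n,l,st_,c=cv2.connectedComponentsWithStats(m)
u=np.array([np.cos(np.radians(-41.8)),np.sin(np.radians(-41.8))]);v=np.array([-u[1],u[0]]);o=np.array([546.4,-347])
for i in range(1,n):
    if st_[i,4]>30:
        p=onplane(s,[c[i]],20)[0,:2];d=p-o;print(st_[i],c[i].round(1),p.round(1),'pan',(d@u).round(1),(d@v).round(1))
```

```text
[376 210  20  20 279] [385.7 219.5] [ 556.5 -266.2] pan -46.3 66.9
[396 217  19  20 287] [405.3 226.5] [ 538.7 -316.6] pan -25.9 17.5
[365 238  20  20 289] [374.5 247.3] [ 483.9 -236.4] pan -120.3 40.8
[416 247  19  20 289] [424.9 256.5] [ 461.6 -365.2] pan -51.0 -70.1
[388 257  19  19 290] [397.2 266.2] [ 436.1 -293.9] pan -117.6 -33.9
```

View pics/t3.png

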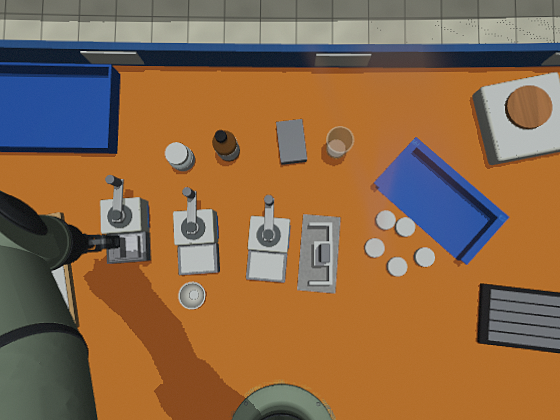

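```bash
python3 -m creep '0.1 -1 0 0 0 -1.2 -1; 0.2 -2 0 0 0 -2.4 -1; 0.3 -3 0 0 0 -3.6 -1; 0.5 -4 0 0 0 -4.8 -1; 0.6 -5 0 0 0 -6 -1; 0.7 -6 0 0 0 -7.2 -1; 0.8 -7 0 0 0 -8.4 -1; 1 -8 0 0 0 -9.6 -1; 1.1 -9 0 0 0 -10.8 -1; 1.2 -9.9 0 0 0 -12 -1'; python3 -c "
from h import *
s,m=st();print(np.round(s['q'],2));togo([467,-97,200])"
```

```text
t: 50.0
ee_pos: [470.4, 147.0, 213.2]
orientation: [-0.543, 0.839, 0.0, -0.001]
wrist_force: [-0.2, 0.6, 0.2]
opening: 85.5
t 50.0 p [470.4 147.  213.2] x [-0.409 -0.912  0.001] y [-0.912  0.409  0.001] F [-0.2  0.6  0.2] T [ 0.01 -0.   -0.01] open 85.5
[-0.16  0.37 -0.33  1.96  0.16  0.84  2.14]
t 50.0 p [470.4 147.  213.2] x [-0.409 -0.912  0.001] y [-0.912  0.409  0.001] F [-0.2  0.6  0.2] T [ 0.01 -0.   -0.01] open 85.5
units [ 8.96 -3.87  0.53]
```

```bash
python3 -m creep '0.9 -0.4 0 0 0 1.4 -1; 1.8 -0.8 0 0 0 2.8 -1; 2.7 -1.2 0 0 0 4.2 -1; 3.6 -1.6 0 0 0 5.6 -1; 4.5 -1.9 0 0 0 7 -1; 5.4 -2.3 0 0 0 8.4 -1; 6.3 -2.7 0 0 0 9.8 -1; 7.2 -3.1 0 0 0 11.2 -1; 8.1 -3.5 0 0 0 12.6 -1; 8.9 -3.8 0 0 0 13.2 -1'; python3 -c "
from h import *
s=snap('wrist','w13')
s,m=st();print(np.round(s['q'],2));togo([467,-97,200],np.pi/2)"
```

```text
t: 51.0
ee_pos: [465.0, -94.7, 213.4]
orientation: [0.006, 1.0, -0.0, -0.001]
wrist_force: [-0.0, 0.3, -0.1]
opening: 85.5
t 51.05 p [464.6 -97.9 213.5] x [-1.     0.015  0.001] y [ 0.015  1.    -0.001] F [-1.6 -4.7  0.5] T [-0.3   0.06 -0.03] open 85.6
[ 0.08  0.33  0.01  2.02 -0.    0.8   1.64]
t 51.05 p [464.6 -97.9 213.5] x [-1.     0.015  0.001] y [ 0.015  1.    -0.001] F [-1.6 -4.7  0.5] T [-0.3   0.06 -0.03] open 85.6
units [-0.1   0.04  0.54]
wz units (about tool z, down) -0.17 q7 1.64
```

View pics/w13.png

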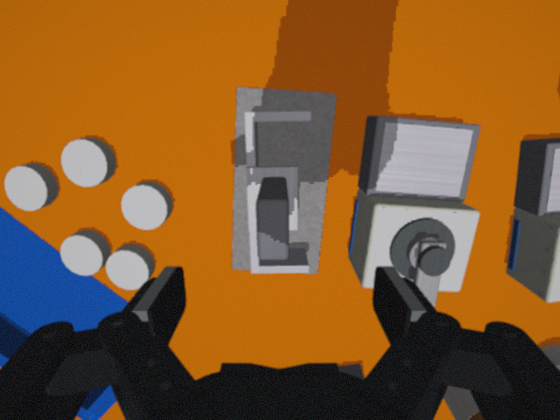

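```bash
python3 -m creep '-0.1 0.04 0.8 0 0 -0.2 -1; -0.1 0.04 1.6 0 0 -0.2 -1; -0.1 0.04 2.4 0 0 -0.2 -1; -0.1 0.04 3.2 0 0 -0.2 -1; -0.1 0.04 4 0 0 -0.2 -1; -0.1 0.04 4.2 0 0 -0.2 -1; -0.1 0.04 4.2 0 0 -0.2 -1; -0.1 0.04 4.2 0 0 -0.2 -1; -0.1 0.04 4.2 0 0 -0.2 -1; -0.1 0.04 4.2 0 0 -0.2 -1' 100; python3 -c "
from h import *
s=snap('wrist','w14')
togo([467,-97,107],np.pi/2)"
```

```text
t: 52.05
ee_pos: [468.3, -92.6, 109.7]
orientation: [-0.005, 1.0, -0.0, 0.001]
wrist_force: [-0.1, 0.3, 0.3]
opening: 85.1
t 52.1 p [468.3 -92.5 109.6] x [-1.    -0.011 -0.001] y [-0.011  1.    -0.   ] F [-0.6  0.5  0.6] T [-0.01 -0.   -0.04] open 85.1
units [ 0.05 -0.18  0.1 ]
wz units (about tool z, down) 0.12 q7 1.64
```

View pics/w14.png

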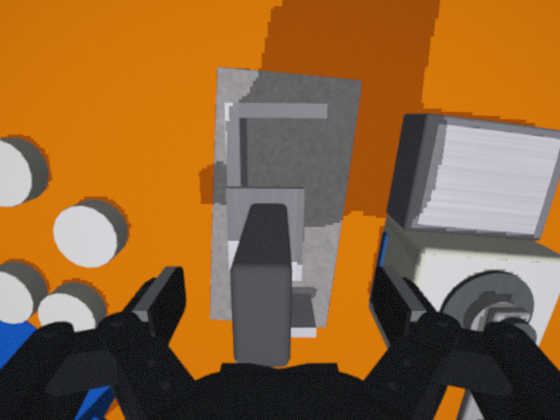

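```bash
python3 -m creep '0.05 -0.1 0.1 0 0 0.1 -1; 0.05 -0.18 0.1 0 0 0.1 -1; 0.05 -0.18 0.1 0 0 0.1 -1; 0.05 -0.18 0.1 0 0 0.1 0; 0.05 -0.18 0.1 0 0 0.1 1; 0.05 -0.18 0.1 0 0 0.1 1; 0.05 -0.18 0.1 0 0 0.1 1; 0.05 -0.18 0.1 0 0 0.1 1; 0.05 -0.18 0.1 0 0 0.1 1; 0.05 -0.18 0.1 0 0 0.1 1' 100; python3 -c "
from h import *
togo([467,-97,107],np.pi/2)"
```

```text
t: 53.1
ee_pos: [466.7, -97.0, 106.5]
orientation: [-0.001, 1.0, -0.0, -0.0]
wrist_force: [-0.6, 0.5, -0.9]
opening: 21.3
t 53.1 p [466.7 -97.  106.5] x [-1.    -0.002  0.   ] y [-0.002  1.    -0.   ] F [-0.6  0.5 -0.9] T [-0.01 -0.08  0.02] open 21.3
units [-0.01  0.   -0.02]
wz units (about tool z, down) 0.02 q7 1.65
```

```bash
python3 -m creep '0 0 -0.8 0 0 0 1; 0 0 -1.8 0 0 0 1; 0.4 -0.9 -1.8 0 0 0 1; 0.8 -1.8 -1.8 0 0 0 1; 1.2 -2.7 -1.8 0 0 0 1; 1.6 -3.6 -1.8 0 0 0.6 1; 2 -4.5 -1.8 0 0 1.6 1; 2.2 -4.9 -1.8 0 0 2.8 1; 2.2 -4.9 -1.8 0 0 4.2 1; 2.2 -4.9 -1.8 0 0 5.6 1' 100; python3 -c "
from h import *
togo([410.5,-221.5,150])"
```

```text
t: 54.1
ee_pos: [411.6, -220.0, 151.5]
orientation: [0.244, 0.97, 0.0, -0.0]
wrist_force: [0.6, 1.0, -2.0]
opening: 20.8
t 54.1 p [ 411.6 -220.   151.5] x [-0.881  0.473  0.   ] y [ 0.473  0.881 -0.   ] F [ 0.6  1.  -2. ] T [-0.   -0.03 -0.02] open 20.8
units [ 0.01 -0.07  0.06]
```

```bash
python3 -m creep '0 0 0 0 0 1.4 1; 0 0 0 0 0 2.8 1; 0 0 0 0 0 4.2 1; 0 0 0 0 0 5.6 1; 0 0 0 0 0 7 1; 0 0 0 0 0 8.4 1; 0 0 0 0 0 9.8 1; 0 0 0 0 0 11.2 1; 0 0 0 0 0 12.6 1; 0 0 0 0 0 14 1' 100; python3 -c "
from h import *
s,m=st();print(np.round(s['q'],2),np.degrees(np.arctan2(m[1,1],m[0,1])))"
```

```text
t: 55.1
ee_pos: [411.9, -219.5, 151.5]
orientation: [0.756, 0.655, -0.0, -0.0]
wrist_force: [-0.3, -0.7, -1.6]
opening: 20.8
t 55.1 p [ 411.9 -219.5  151.5] x [0.142 0.99  0.   ] y [ 0.99  -0.142 -0.   ] F [-0.3 -0.7 -1.6] T [-0.03  0.   -0.01] open 20.8
[-0.    0.46  0.47  2.11 -0.35  0.64  0.57] -8.179325325458688
```

```bash
python3 -m creep '0 0 0 0 0 1.4 1; 0 0 0 0 0 2.8 1; 0 0 0 0 0 4.2 1; 0 0 0 0 0 5.6 1; 0 0 0 0 0 6.6 1; 0 0 0 0 0 6.6 1; 0 0 0 0 0 6.6 1; 0 0 0 0 0 6.6 1; 0 0 0 0 0 6.6 1; 0 0 0 0 0 6.6 1' 100
python3 - <<'E'
from h import *
s=snap('scene','s15');snap('top','t15');snap('wrist','w15')
s,m=st();print(np.round(s['q'],2),np.degrees(np.arctan2(m[1,1],m[0,1])))
togo([410.5,-221.5,105.7])
E
```

```text
t: 56.1
ee_pos: [411.9, -219.7, 151.6]
orientation: [0.909, 0.416, 0.0, -0.0]
wrist_force: [0.0, -0.2, -2.4]
opening: 20.9
t 56.25 p [ 412.  -219.7  151.6] x [0.655 0.756 0.   ] y [ 0.756 -0.655  0.   ] F [-0.6  1.1 -1.4] T [-0.03 -0.04 -0.02] open 20.9
[-0.11  0.5   0.64  2.11 -0.48  0.67  0.13] -40.88448163930808
t 56.25 p [ 412.  -219.7  151.6] x [0.655 0.756 0.   ] y [ 0.756 -0.655  0.   ] F [-0.6  1.1 -1.4] T [-0.03 -0.04 -0.02] open 20.9
units [-0.09  0.    1.84]
```

View pics/s15.png

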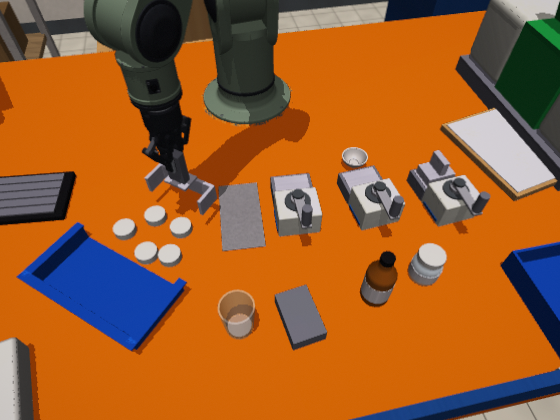

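View pics/w15.png

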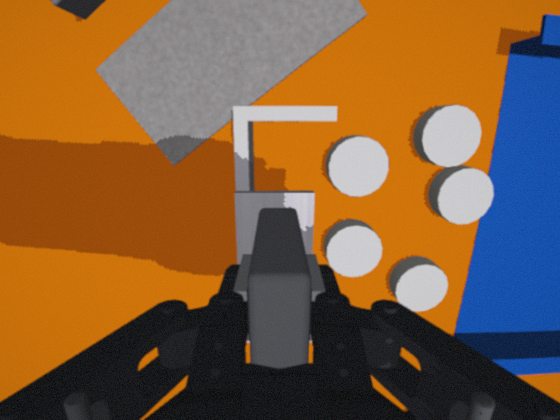

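```bash
python3 -m creep '-0.09 -0.2 0.3 0 0 0.2 1; -0.09 -0.2 0.6 0 0 0.2 1; -0.09 -0.2 0.9 0 0 0.2 1; -0.09 -0.2 1.2 0 0 0.2 1; -0.09 -0.2 1.5 0 0 0.2 1; -0.09 -0.2 1.7 0 0 0.2 1; -0.09 -0.2 1.83 0 0 0.2 1; -0.09 -0.2 1.83 0 0 0.2 1; -0.09 -0.2 1.83 0 0 0.2 1; -0.09 -0.2 1.83 0 0 0.2 1' 100
python3 - <<'E'
from h import *
snap('wrist','w16')
s,m=st();print(np.degrees(np.arctan2(m[1,1],m[0,1])))
togo([555.9,-351.5,105.7])
E
```

```text
t: 57.25
ee_pos: [406.9, -218.1, 106.0]
orientation: [0.913, 0.408, 0.0, 0.0]
wrist_force: [-0.5, -0.5, -2.1]
opening: 20.8
t 57.3 p [ 406.9 -218.1  106. ] x [0.668 0.744 0.   ] y [ 0.744 -0.668  0.   ] F [ 0.1  0.3 -2. ] T [-0.02 -0.03 -0.02] open 20.9
-41.8951829951667
t 57.3 p [ 406.9 -218.1  106. ] x [0.668 0.744 0.   ] y [ 0.744 -0.668  0.   ] F [ 0.1  0.3 -2. ] T [-0.02 -0.03 -0.02] open 20.9
units [0.01 8.   0.02]
```

View pics/w16.png

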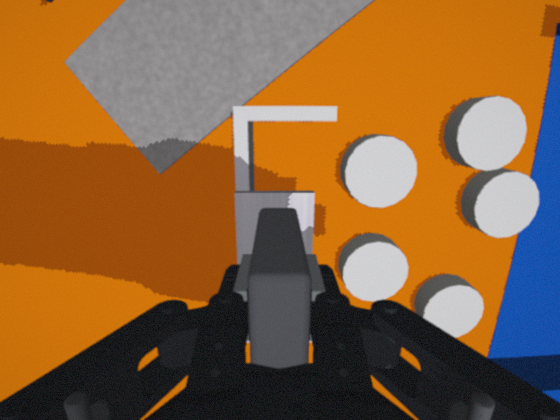

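```bash
python3 -m creep '0 0.3 0 0 0 0 1; 0 0.6 0 0 0 0 1; 0 0.9 0 0 0 0 1; 0 1.2 0 0 0 0 1; 0 1.5 0 0 0 0 1; 0 1.8 0 0 0 0 1; 0 2.1 0 0 0 0 1; 0 2.4 0 0 0 0 1; 0 2.7 0 0 0 0 1; 0 3 0 0 0 0 1' 100
python3 - <<'E'
from h import *
snap('wrist','w17')
s,m=st();print(np.degrees(np.arctan2(m[1,1],m[0,1])))
togo([555.9,-351.5,105.7])
E
```

```text
t: 58.3
ee_pos: [462.9, -268.4, 105.7]
orientation: [0.913, 0.408, -0.0, -0.0]
wrist_force: [-0.1, 1.2, -0.9]
opening: 20.9
t 58.35 p [ 463.8 -269.2  105.9] x [ 0.668  0.744 -0.   ] y [ 0.744 -0.668  0.001] F [ 0.6 -1.  -2.4] T [-0.06 -0.02  0.05] open 21.2
-41.89783059903879
t 58.35 p [ 463.8 -269.2  105.9] x [ 0.668  0.744 -0.   ] y [ 0.744 -0.668  0.001] F [ 0.6 -1.  -2.4] T [-0.06 -0.02  0.05] open 21.2
units [0.01 4.94 0.01]
```

View pics/w17.png

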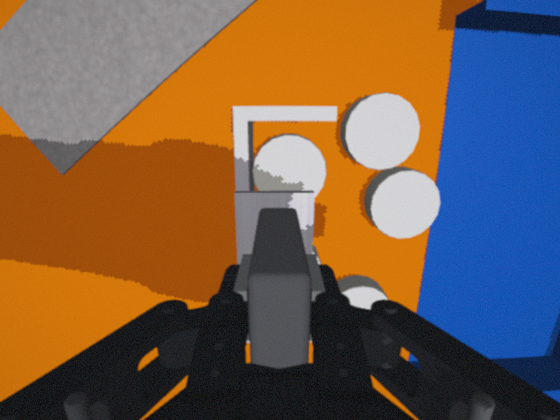

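```bash
python3 -m creep '0 0.3 0 0 0 0 1; 0 0.6 0 0 0 0 1; 0 0.9 0 0 0 0 1; 0 1.2 0 0 0 0 1; 0 1.5 0 0 0 0 1; 0 1.8 0 0 0 0 1; 0 2 0 0 0 0 1; 0 2.2 0 0 0 0 1; 0 2.3 0 0 0 0 1; 0 2.4 0 0 0 0 1' 100
python3 - <<'E'
from h import *
snap('wrist','w18')
s,m=st();print(np.degrees(np.arctan2(m[1,1],m[0,1])))
togo([555.9,-351.5,105.7])
E
```

```text
t: 59.35
ee_pos: [507.3, -308.3, 105.8]
orientation: [0.913, 0.408, -0.0, -0.0]
wrist_force: [-1.0, 0.7, -0.7]
opening: 20.9
t 59.4 p [ 507.5 -308.5  105.8] x [ 0.668  0.744 -0.   ] y [ 0.744 -0.668  0.   ] F [-1.   1.2 -2.3] T [0.15 0.09 0.04] open 20.8
-41.899337942927225
t 59.4 p [ 507.5 -308.5  105.8] x [ 0.668  0.744 -0.   ] y [ 0.744 -0.668  0.   ] F [-1.   1.2 -2.3] T [0.15 0.09 0.04] open 20.8
units [0.01 2.59 0.01]
```

View pics/w18.png

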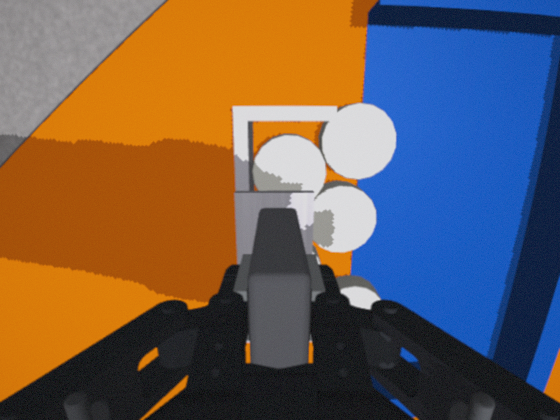

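```bash
python3 -m creep '0 0.3 0 0 0 0 1; 0 0.6 0 0 0 0 1; 0 0.9 0 0 0 0 1; 0 1.2 0 0 0 0 1; 0 1.5 0 0 0 0 1; 0 1.8 0 0 0 0 1; 0 2.1 0 0 0 0 1; 0 2.4 0 0 0 0 1; 0 2.7 0 0 0 0 1; 0 2.9 0 0 0 0 1' 100
python3 - <<'E'
from h import *
snap('wrist','w19');snap('scene','s19')
st()
E
```

```text
t: 60.4
ee_pos: [561.7, -357.1, 105.8]
orientation: [0.913, 0.408, -0.0, 0.0]
wrist_force: [-2.0, 2.7, -0.3]
opening: 20.9
t 60.5 p [ 561.7 -357.2  105.8] x [ 0.668  0.744 -0.   ] y [ 0.744 -0.668  0.001] F [-0.6  0.  -2.2] T [0.03 0.03 0.02] open 21.0
```

View pics/w19.png

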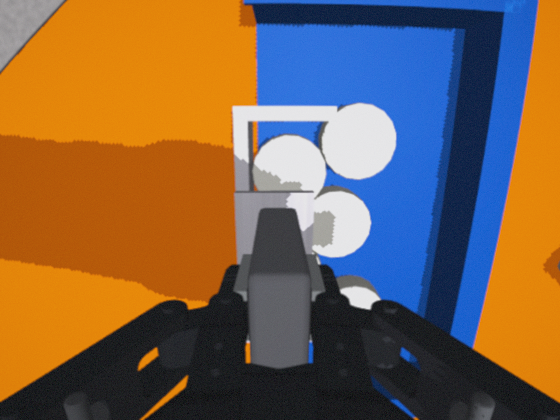

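View pics/s19.png

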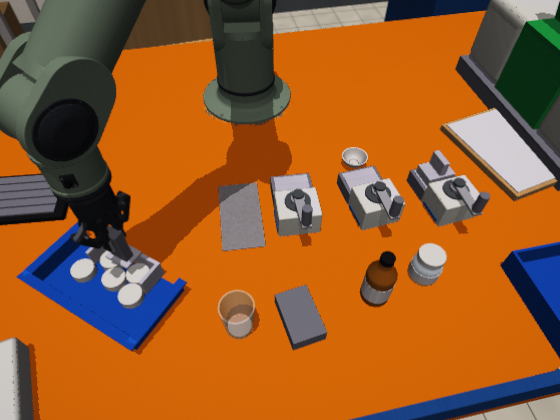

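```bash
python3 -m creep '0 0.2 0 0 0 0 1; 0 0.4 0 0 0 0 1; 0 0.5 0 0 0 0 1; 0 0.4 0 0 0 0 1; 0 0.2 0 0 0 0 1; 0 0 0 0 0 0 1; 0 -0.3 0 0 0 0 1; 0 -0.6 0 0 0 0 1; 0 -0.9 0 0 0 0 1; 0 -1.2 0 0 0 0 1' 100;  python3 -m creep '0 -0.4 0 0 0 0 1; 0 -0.8 0 0 0 0 1; 0 -1.3 0 0 0 0 1; 0 -1.8 -0.3 0 0 0 1; 0 -2.4 -0.8 0 0 0 1; 0 -3 -1.4 0 0 0 1; 0 -3.6 -1.9 0 0 0 1; 0 -4.4 -1.9 0 0 0 1; 0 -5.2 -1.9 0 0 0 1; 0 -5.9 -1.9 0 0 0 1' 100
python3 - <<'E'
from h import *
snap('scene','s20');snap('wrist','w20');s=snap('top','t20')
st()
E
```

```text
t: 61.5
ee_pos: [538.4, -336.1, 105.9]
orientation: [0.913, 0.408, 0.0, 0.0]
wrist_force: [0.2, -0.6, -2.6]
opening: 20.4
t: 62.5
ee_pos: [427.9, -237.1, 153.4]
orientation: [0.913, 0.408, 0.0, -0.0]
wrist_force: [-0.1, -0.6, -1.6]
opening: 20.7
t 62.65 p [ 428.5 -237.3  153.5] x [0.667 0.745 0.001] y [ 0.745 -0.667 -0.   ] F [ 0.4  0.3 -2.8] T [-0.04 -0.04  0.  ] open 20.9
```

View pics/s20.png

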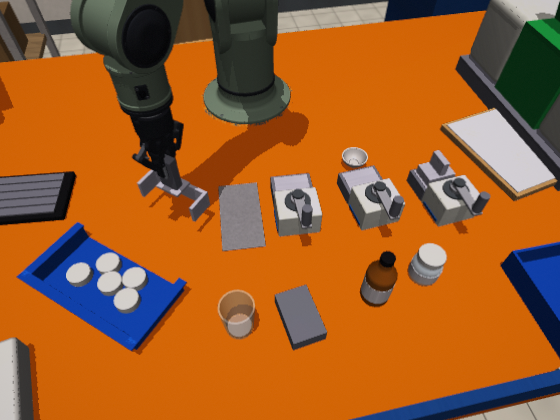

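View pics/t20.png

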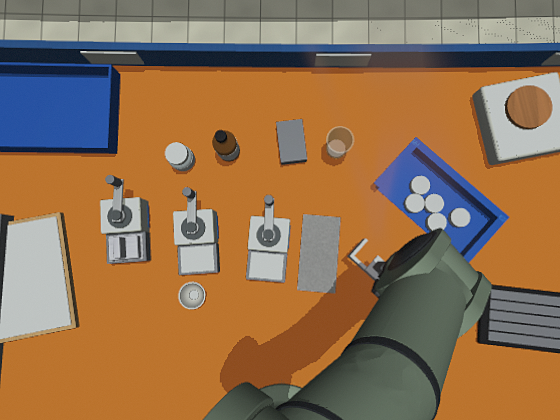

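```bash
python3 -m creep '0 0 0 0 0 -1.4 1; 0 0 0 0 0 -2.8 1; 0 0 0 0 0 -4.2 1; 0 0 0 0 0 -5.6 1; 0 0 0 0 0 -7 1; 0 0 0 0 0 -8.4 1; 0 0 0 0 0 -9.8 1; 0 0 0 0 0 -11.2 1; 0 0 0 0 0 -12.6 1; 0 0 0 0 0 -14 1' 100; python3 -m creep '0 0 0 0 0 -1.4 1; 0 0 0 0 0 -2.8 1; 0 0 0 0 0 -4.2 1; 0 0 0 0 0 -5.6 1; 0 0 0 0 0 -7 1; 0 0 0 0 0 -8.4 1; 0 0 0 0 0 -9.8 1; 0 0 0 0 0 -11.2 1; 0 0 0 0 0 -12.4 1; 0 0 0 0 0 -12.4 1' 100
python3 - <<'E'
from h import *
togo([468.3,-95,130],np.pi/2)
E
```

```text
t: 63.65
ee_pos: [429.3, -238.5, 153.3]
orientation: [0.512, 0.859, -0.0, 0.0]
wrist_force: [0.1, 0.6, -2.0]
opening: 20.8
t: 64.65
ee_pos: [429.2, -238.6, 153.3]
orientation: [-0.002, 1.0, 0.0, 0.0]
wrist_force: [-0.2, -0.8, -1.9]
opening: 20.8
t 64.65 p [ 429.2 -238.6  153.3] x [-1.    -0.003 -0.   ] y [-0.003  1.     0.   ] F [-0.2 -0.8 -1.9] T [-0.05  0.01  0.02] open 20.8
units [-1.58  5.74  0.93]
wz units (about tool z, down) 0.03 q7 1.96
```

```bash
python3 -m creep '-0.2 0.7 0 0 0 0 1; -0.4 1.5 0 0 0 0 1; -0.7 2.4 0 0 0 0 1; -0.9 3.3 0 0 0 0 1; -1.1 4.2 0 0 0 0 1; -1.4 5.1 0.2 0 0 0 1; -1.58 5.74 0.6 0 0 0 1; -1.58 5.74 0.9 0 0 0 1; -1.58 5.74 0.9 0 0 0 1; -1.58 5.74 0.9 0 0 0 1' 100
python3 - <<'E'
from h import *
snap('wrist','w21')
togo([468.3,-95,106.5],np.pi/2)
E
```

```text
t: 65.65
ee_pos: [468.2, -95.3, 130.9]
orientation: [0.0, 1.0, -0.0, -0.0]
wrist_force: [0.1, 0.4, -2.7]
opening: 20.9
t 65.7 p [468.3 -95.4 131. ] x [-1.  0. -0.] y [ 0.  1. -0.] F [-0.3  0.3 -2.5] T [-0.   -0.03  0.02] open 21.0
units [-0.    0.02  0.98]
wz units (about tool z, down) -0.01 q7 1.63
```

View pics/w21.png

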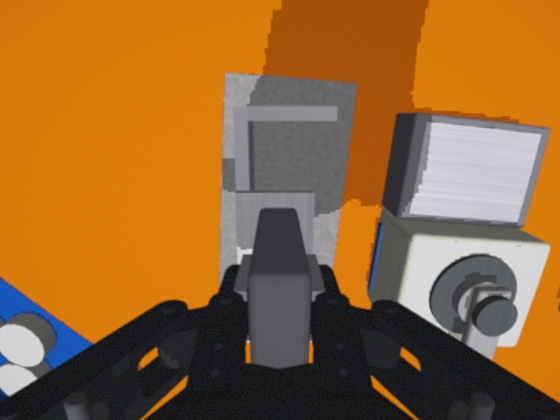

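```bash
python3 -m creep '0 0 0.2 0 0 0 1; 0 0 0.4 0 0 0 1; 0 0 0.6 0 0 0 1; 0 0 0.75 0 0 0 1; 0 0 0.9 0 0 0 1; 0 0 0.98 0 0 0 1; 0 0 0.98 0 0 0 1; 0 0 0.98 0 0 0 1; 0 0 0.98 0 0 0 1; 0 0 0.98 0 0 0 1' 100
```

```text
t: 66.7
ee_pos: [468.1, -94.6, 106.4]
orientation: [-0.001, 1.0, -0.0, -0.0]
wrist_force: [-3.1, -0.8, 5.6]
opening: 21.1
```

Contact; release and rise, then clear out of the cameras' view.

```bash
python3 -m creep '0 0 0 0 0 0 0.5; 0 0 0 0 0 0 -0.2; 0 0 0 0 0 0 -1; 0 0 0 0 0 0 -1; 0 0 0 0 0 0 -1; 0 0 0 0 0 0 -1; 0 0 -1 0 0 0 -1; 0 0 -2 0 0 0 -1; 0 0 -3.2 0 0 0 -1; 0 0 -4.5 0 0 0 -1' 60; python3 -m creep '0 1.2 -0.5 0 0 0 -1; 0 2.6 -1 0 0 0 -1; 0 4 -1 0 0 0 -1; 0 5.4 -1 0 0 0 -1; 0 6.8 -1 0 0 0 -1; 0 8.2 -1 0 0 0 -1; 0 9.6 -1 0 0 0 -1; 0 11 -1 0 0 0 -1; 0 12.4 -1 0 0 0 -1; 0 13.8 -1 0 0 0 -1' ;python3 - <<'E'
from h import *
snap('scene','s22');s=snap('top','t22');st()
cv2.imwrite('pics/c22.png',cv2.resize(s['img'][120:310,80:480],None,fx=2,fy=2,interpolation=cv2.INTER_CUBIC))
E
```

```text
t: 67.7
ee_pos: [467.9, -94.5, 219.8]
orientation: [-0.001, 1.0, 0.0, -0.0]
wrist_force: [0.4, 0.4, 0.2]
opening: 85.3
t: 68.7
ee_pos: [467.5, 251.9, 243.8]
orientation: [-0.001, 1.0, 0.0, 0.0]
wrist_force: [1.2, -0.8, -0.6]
opening: 85.5
t 68.8 p [466.8 255.1 243.6] x [-1.    -0.007  0.   ] y [-0.007  1.     0.002] F [-0.7 -1.6 -0.7] T [-0.08  0.02  0.05] open 85.5
```

View pics/c22.png

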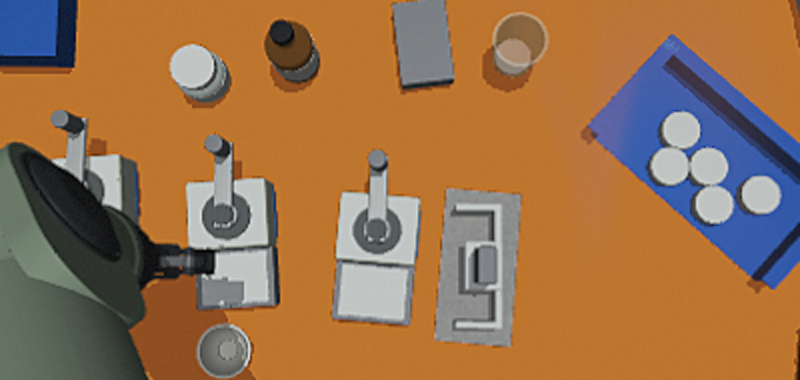

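View pics/s22.png

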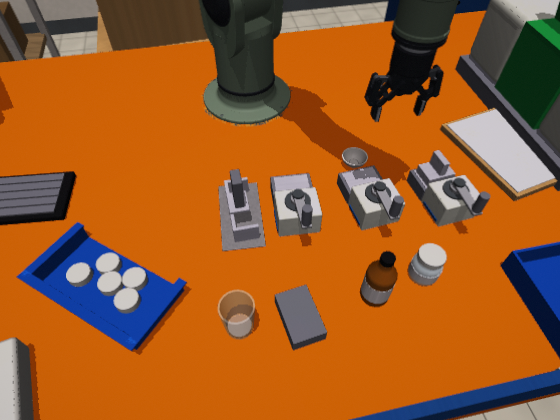

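Run:
```python
from h import *
s=load('t22')
hsv=cv2.cvtColor(s['img'],cv2.COLOR_BGR2HSV)
m=((hsv[...,1]<60)&(hsv[...,2]>140)).astype(np.uint8)
m[:,:390]=0;m[:,480:]=0;m[:160]=0;m[240:]=0
n,l,a,c=cv2.connectedComponentsWithStats(m)
u=np.array([np.cos(np.radians(-41.8)),np.sin(np.radians(-41.8))]);v=np.array([-u[1],u[0]]);o=np.array([546.4,-347])
for i in range(1,n):
    if a[i,4]>30:
        d=onplane(s,[c[i]],20)[0,:2]-o;print(a[i],'pan',(d@u).round(1),(d@v).round(1))
t=load('t20')
cv2.imwrite('pics/c20.png',cv2.resize(t['img'][165:285,90:290],None,fx=4,fy=4,interpolation=cv2.INTER_CUBIC))
```

```text
[ 405  176   42   56 1118] pan 57.3 17.0
[451 208  19  19 292] pan 87.7 -70.1
```

View pics/c20.png

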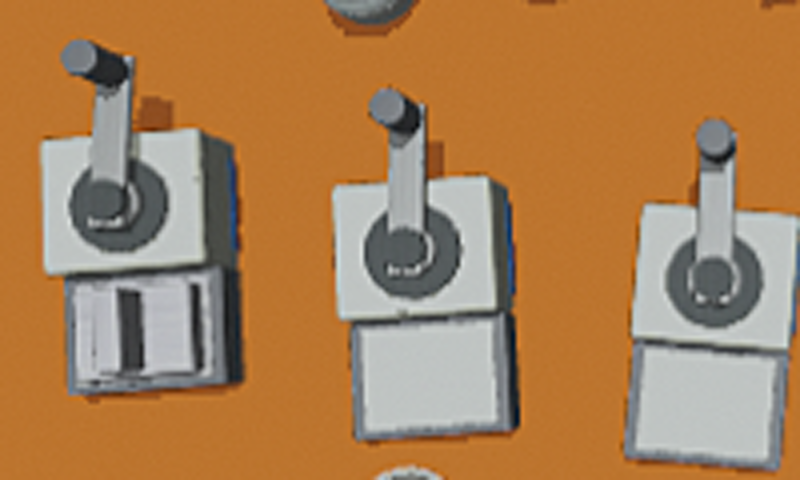

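Run:
```python
from h import *
def c(uv): return (np.array(uv,float)+.5)/4-.5+[90,165]
t=load('t20')
k=onplane(t,c([[81,58],[389,107],[716,138]]),143)[:,:2]
ax=np.array([[554,405],[527,224],[511.4,35.7]]);yw=np.radians([5.7,4.4,-4.04])
k0=np.array([[633,419.1],[606.8,218.4],[590,43.9]])
for i in range(3):
    d=k[i]-ax[i];print(k[i].round(1),np.hypot(*d).round(1),'crank',(np.arctan2(d[1],d[0])-yw[i]).round(3))
o=np.array([524.2,402]);U=np.array([np.cos(yw[0]),np.sin(yw[0])]);V=np.array([-U[1],U[0]])
for n in('t20','s20','t22','s22'):
    q=load(n);P=cloud(q).reshape(-1,3);d=P[:,:2]-o;x=d@U;y=d@V
    for lo,hi in((97,110),(60,72)):
        s=(x>-100)&(x<-14)&(abs(y)<60)&(P[:,2]>lo)&(P[:,2]<hi)
        if s.sum()>5: print(n,lo,s.sum(),'x',np.percentile(x[s],[2,98]).round(1),'y',np.percentile(y[s],[2,98]).round(1),'z',np.median(P[s,2]).round(1))
```

```text
[634.4 404.8] 80.4 crank -0.102
[607.3 224.8] 80.3 crank -0.067
[590.8  33.6] 79.4 crank 0.043
t20 97 159 x [-71.1 -23.9] y [-7.9  8.4] z 105.0
t20 60 425 x [-75.1 -21.5] y [-36.4  35.3] z 65.5
s20 97 150 x [-73.7 -24.8] y [-10.5   5.7] z 106.0
s20 60 348 x [-75.1 -20.9] y [-37.3  32.2] z 66.6
s22 97 150 x [-73.1 -24.3] y [-10.6   5.8] z 106.0
s22 60 353 x [-74.7 -21.2] y [-38.   32.9] z 66.6
```

Run:
```python
from h import *
togo([610,227,200],np.radians(94.4))
```

```text
t 68.8 p [466.8 255.1 243.6] x [-1.    -0.007  0.   ] y [-0.007  1.     0.002] F [-0.7 -1.6 -0.7] T [-0.08  0.02  0.05] open 85.5
units [-5.72 -1.17  1.74]
wz units (about tool z, down) -0.8 q7 0.9
```

```bash
python3 -m creep '-0.8 -0.2 0 0 0 -0.2 -1; -1.6 -0.4 0 0 0 -0.4 -1; -2.5 -0.6 0 0 0 -0.6 -1; -3.4 -0.8 0.4 0 0 -0.8 -1; -4.3 -1 0.8 0 0 -0.8 -1; -5.2 -1.2 1.3 0 0 -0.8 -1; -5.7 -1.2 1.7 0 0 -0.8 -1; -5.7 -1.2 1.7 0 0 -0.8 -1; -5.7 -1.2 1.7 0 0 -0.8 -1; -5.7 -1.2 1.7 0 0 -0.8 -1'
python3 - <<'E'
from h import *
togo([609,227,118.3],np.radians(94.4))
E
```

```text
t: 69.8
ee_pos: [609.6, 221.3, 202.0]
orientation: [-0.036, 0.999, 0.0, 0.0]
wrist_force: [0.2, -0.4, 0.6]
opening: 85.6
t 69.8 p [609.6 221.3 202. ] x [-0.997 -0.072 -0.   ] y [-0.072  0.997  0.   ] F [ 0.2 -0.4  0.6] T [ 0.01 -0.01 -0.01] open 85.6
units [0.01 0.23 3.35]
wz units (about tool z, down) -0.05 q7 1.13
```

```bash
python3 -m creep '0 0.23 0.6 0 0 0 -1; 0 0.23 1.4 0 0 0 -1; 0 0.23 2.2 0 0 0 -1; 0 0.23 3 0 0 0 -1; 0 0.23 3.35 0 0 0 -1; 0 0.23 3.35 0 0 0 -1; 0 0.23 3.35 0 0 0 -1; 0 0.23 3.35 0 0 0 -1; 0 0.23 3.35 0 0 0 -1; 0 0.23 3.35 0 0 0 -1' 20
python3 - <<'E'
from h import *
togo([609,227,118.3],np.radians(94.4))
E
```

```text
t: 70.8
ee_pos: [610.0, 226.6, 118.1]
orientation: [-0.036, 0.999, 0.0, 0.0]
wrist_force: [-0.4, -0.5, -0.6]
opening: 85.1
t 70.8 p [610.  226.6 118.1] x [-0.997 -0.072 -0.001] y [-0.072  0.997  0.   ] F [-0.4 -0.5 -0.6] T [ 0.02  0.01 -0.02] open 85.1
units [ 0.04  0.02 -0.01]
wz units (about tool z, down) -0.06 q7 1.11
```

```bash
python3 -m creep '0 0.02 0 0 0 0 0; 0 0.02 0 0 0 0 1; 0 0.02 0 0 0 0 1; 0 0.02 0 0 0 0 1; 0 0.02 0 0 0 0 1; 0 0.02 0 0 0 0 1; 0 0.02 0 0 0 0 1; 0 0.02 0 0 0 0 1; 0 0.02 0 0 0 0 1; 0 0.02 0 0 0 0 1' 20;  python3 -m creep '0 0.02 0 0 0 0 0.3; 0 0.02 0 0 0 0 -0.5; 0 0.02 0 0 0 0 -1; 0 0.02 0 0 0 0 -1; 0 0.02 0 0 0 0 -1; 0 0.02 -0.8 0 0 0 -1; 0 0.02 -1.8 0 0 0 -1; 0 0.02 -2.8 0 0 0 -1; 0 0.02 -3.2 0 0 0 -1; 0 0.02 -3.2 0 0 0 -1';python3 - <<'E'
from h import *
togo([637,407.5,197],np.radians(95.7))
E
```

```text
t: 71.8
ee_pos: [609.8, 226.9, 117.6]
orientation: [-0.036, 0.999, -0.0, 0.0]
wrist_force: [0.3, -0.9, 0.2]
opening: 21.4
t: 72.8
ee_pos: [610.3, 227.7, 198.7]
orientation: [-0.036, 0.999, 0.0, 0.001]
wrist_force: [0.0, -0.1, -0.8]
opening: 85.4
t 72.8 p [610.3 227.7 198.7] x [-0.997 -0.071 -0.002] y [-0.071  0.997  0.001] F [ 0.  -0.1 -0.8] T [-0.04  0.01  0.01] open 85.4
units [-1.58  7.1   0.08]
wz units (about tool z, down) -0.32 q7 1.12
```

```bash
python3 -m creep '-0.2 1 0 0 0 -0.3 -1; -0.5 2.2 0 0 0 -0.3 -1; -0.8 3.4 0 0 0 -0.3 -1; -1.1 4.6 0 0 0 -0.3 -1; -1.4 5.8 0 0 0 -0.3 -1; -1.6 6.8 0 0 0 -0.3 -1; -1.6 7.1 0 0 0 -0.3 -1; -1.6 7.1 0 0 0 -0.3 -1; -1.6 7.1 0 0 0 -0.3 -1; -1.6 7.1 0 0 0 -0.3 -1'
python3 - <<'E'
from h import *
togo([637,407.5,118.3],np.radians(95.7))
E
```

```text
t: 73.8
ee_pos: [637.4, 405.8, 197.5]
orientation: [-0.048, 0.999, -0.0, 0.0]
wrist_force: [0.4, 0.0, 0.5]
opening: 85.7
t 73.8 p [637.4 405.8 197.5] x [-0.995 -0.096 -0.   ] y [-0.096  0.995 -0.001] F [0.4 0.  0.5] T [-0.02 -0.01 -0.02] open 85.7
units [0.01 0.07 3.17]
wz units (about tool z, down) -0.04 q7 0.96
```

```bash
python3 -m creep '0 0.07 0.6 0 0 0 -1; 0 0.07 1.4 0 0 0 -1; 0 0.07 2.2 0 0 0 -1; 0 0.07 2.9 0 0 0 -1; 0 0.07 3.17 0 0 0 -1; 0 0.07 3.17 0 0 0 -1; 0 0.07 3.17 0 0 0 -1; 0 0.07 3.17 0 0 0 -1; 0 0.07 3.17 0 0 0 -1; 0 0.07 3.17 0 0 0 -1' 20
python3 - <<'E'
from h import *
togo([637,407.5,118.3],np.radians(95.7))
E
```

```text
t: 74.8
ee_pos: [637.0, 409.3, 118.9]
orientation: [-0.049, 0.999, 0.0, 0.0]
wrist_force: [0.0, -0.6, 0.5]
opening: 85.3
t 74.8 p [637.  409.3 118.9] x [-0.995 -0.098 -0.001] y [-0.098  0.995  0.   ] F [ 0.  -0.6  0.5] T [0.02 0.03 0.04] open 85.3
units [ 0.01 -0.07  0.02]
wz units (about tool z, down) -0.02 q7 0.94
```

```bash
python3 -m creep '0 -0.07 0 0 0 0 -1; 0 -0.07 0 0 0 0 -1; 0 -0.07 0 0 0 0 0; 0 -0.07 0 0 0 0 1; 0 -0.07 0 0 0 0 1; 0 -0.07 0 0 0 0 1; 0 -0.07 0 0 0 0 1; 0 -0.07 0 0 0 0 1; 0 -0.07 0 0 0 0 1; 0 -0.07 0 0 0 0 1' 20;  python3 -m creep '0 0 0 0 0 0 1; 0 0 0 0 0 0 0.3; 0 0 0 0 0 0 -0.5; 0 0 0 0 0 0 -1; 0 0 0 0 0 0 -1; 0 0 0 0 0 0 -1; 0 0 -0.8 0 0 0 -1; 0 0 -1.8 0 0 0 -1; 0 0 -2.8 0 0 0 -1; 0 0 -3.8 0 0 0 -1';python3 - <<'E'
from h import *
togo([480,560,230])
E
```

```text
t: 75.8
ee_pos: [637.0, 407.3, 118.3]
orientation: [-0.049, 0.999, -0.0, 0.0]
wrist_force: [0.6, -1.8, 1.9]
opening: 21.3
t: 76.8
ee_pos: [636.9, 407.3, 214.3]
orientation: [-0.049, 0.999, -0.0, -0.0]
wrist_force: [-0.5, 0.1, 0.2]
opening: 85.3
t 76.8 p [636.9 407.3 214.3] x [-0.995 -0.098  0.   ] y [-0.098  0.995 -0.   ] F [-0.5  0.1  0.2] T [ 0.03 -0.03  0.05] open 85.3
units [ 5.65  6.69 -0.63]
```

```bash
python3 -m creep '0.4 0.6 -0.6 0 0 0 -1; 1 1.3 -1.2 0 0 0 -1; 1.8 2.1 -1.2 0 0 0 -1; 2.8 2.9 -1.2 0 0 0 -1; 3.8 3.7 -1.2 0 0 0 -1; 5 4.5 -1.2 0 0 0 -1; 6.2 5.2 -1.2 0 0 0 -1; 7.4 5.9 -1.2 0 0 0 -1; 8.6 6.6 -1.2 0 0 0 -1; 9.8 7.2 -1.2 0 0 0 -1'; python3 -m creep '1 0 0 0 0 0 -1; 2 0 0 0 0 0 -1; 3 0.2 0 0 0 0 -1; 4 0.4 0 0 0 0 -1; 5 0.6 0 0 0 0 -1; 6 0.8 0 0 0 0 -1; 6 0.8 0 0 0 0 -1; 6 0.8 0 0 0 0 -1; 6 0.8 0 0 0 0 -1; 6 0.8 0 0 0 0 -1'
python3 - <<'E'
from h import *
s=snap('top','t30');snap('scene','s30');st()
cv2.imwrite('pics/c30.png',cv2.resize(s['img'][165:285,90:290],None,fx=4,fy=4,interpolation=cv2.INTER_CUBIC))
E
```

```text
t: 77.8
ee_pos: [371.9, 564.1, 243.1]
orientation: [-0.05, 0.999, -0.0, -0.001]
wrist_force: [0.4, 0.7, -0.3]
opening: 85.7
t: 78.8
ee_pos: [224.7, 567.7, 243.2]
orientation: [-0.049, 0.999, -0.0, 0.0]
wrist_force: [0.6, -0.8, -1.1]
opening: 85.7
t 78.9 p [224.8 567.7 243.2] x [-0.995 -0.097 -0.   ] y [-0.097  0.995 -0.   ] F [-0.1  0.1 -0.5] T [ 0.04 -0.03  0.04] open 85.5
```

View pics/c30.png

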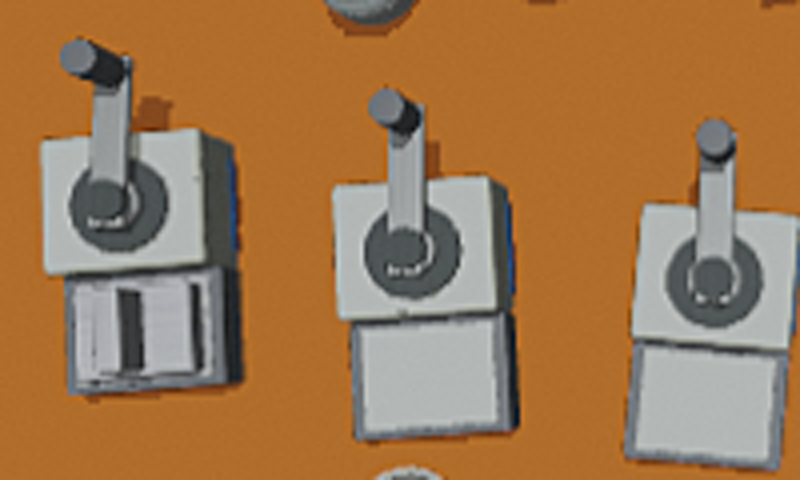

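View pics/t30.png

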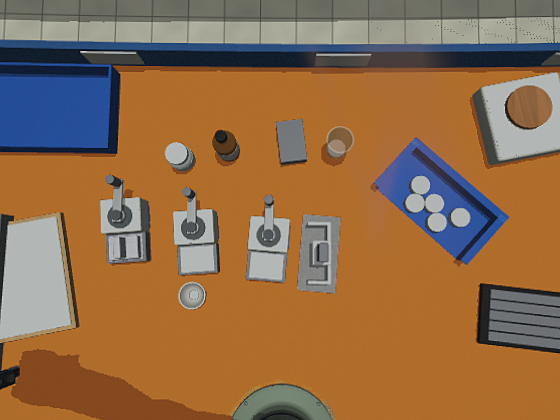

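Run:
```python
from h import *
s=load('w3');cv2.imwrite('pics/c31.png',cv2.resize(s['img'][0:260,200:380],None,fx=3,fy=2.3*1,interpolation=cv2.INTER_CUBIC) if 0 else cv2.resize(s['img'][30:230,200:370],None,fx=3,fy=3,interpolation=cv2.INTER_CUBIC))
```

```text
(no output)
```

View pics/c31.png

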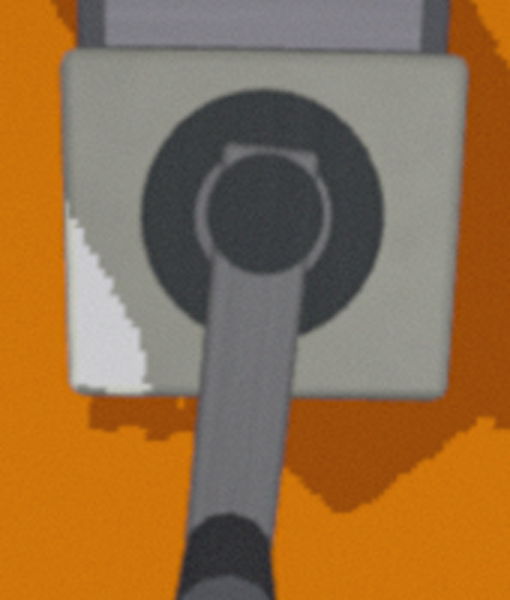

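Run:
```python
from h import *
s=load('w3')
c=lambda uv:(np.array(uv,float)+.5)/3-.5+[200,30]
def ang(a,b,z):
    p=onplane(s,c([a,b]),z);d=p[1]-p[0];return np.arctan2(d[1],d[0])
L=[ang((214,262),(190,530),93),ang((302,262),(272,530),93)]
B=[ang((63,65),(74,380),70),ang((466,70),(445,385),70)]
F=[ang((65,53),(465,62),70)-np.pi/2+0, ang((75,390),(443,398),70)-np.pi/2]
print(np.round(L,3),np.round(B,3),np.round(F,3))
h=onplane(s,c([[262,213]]),70)[0];print('axis',h)
k=onplane(s,c([[265,213]]),101);print(k)
print(onplane(s,[[275,238]],143))
```

```text
[-0.     0.001] [0.093 0.083] [0.079 0.077]
axis [553.27861941 405.89631131  70.        ]
[[554.58782953 405.91887317 101.        ]]
[[634.41559531 405.48616081 143.        ]]
```

Run:
```python
from h import *
s=load('t30')
u=np.array([np.cos(np.radians(-41.8)),np.sin(np.radians(-41.8))]);v=np.array([-u[1],u[0]]);o=np.array([546.4,-347])
for p in onplane(s,[[420,185],[415,203],[434.5,203.5],[437,222],[460,217]],20)[:,:2]: print(((p-o)@u).round(),((p-o)@v).round())
h=onplane(s,[[321,252]],139);print('handle',h)
from plant import ctrl
st();ctrl.close_job()
```

```text
82.0 60.0
37.0 39.0
70.0 1.0
38.0 -35.0
87.0 -70.0
handle [[469.10081824 -89.07743468 139.        ]]
t 78.9 p [224.8 567.7 243.2] x [-0.995 -0.097 -0.   ] y [-0.097  0.995 -0.   ] F [-0.1  0.1 -0.5] T [ 0.04 -0.03  0.04] open 85.5
the job is handed in; nothing more can be done
```

The job is handed in at t = 78.9 s, and my last checks showed everything in place. I got no verdict back.

- **Cranks:** I rocked each one by its knob to both ends, with peak force around 12 N at the knob against the 25 N limit. Free play came out at about 0.69 rad on the left feeder, 0.38–0.39 on the middle and 0.30 on the right, so the left feeder is the worn one.
- **Mid play:** I let each crank go midway by the force readings. I later re-centred the middle and left knobs, but neither visibly moved in the pictures.
- **Block:** It stands upright on the worn feeder's deck, within about 3 mm of the deck centre by depth.
- **Pucks:** There were five; one was knocked aside during the run. One sweep took them all into the pan, 37–87 mm inside the mouth. The gripper never came near them.
- **Sweeper:** It is back upright on its mat, about 5 mm from the centre.
- **Other items:** The bottle, jar, beaker, dish and case appear unmoved in the last picture. The arm is parked clear of everything.

One check disagreed slightly. Camera estimates of the left crank gave −0.10 rad (top view) and −0.08 rad (wrist view). Both are inside the allowed −0.12 to 0, but 2–3 mm off the mid point I found by force.

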